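Load the motor caddy and park it back in its dock

ROBOT

A 6-joint arm with a two-finger parallel gripper is mounted at the origin on the work surface. World frame = base frame: x ahead of the robot, y to its left, z up, the work surface at z = 0. Lengths are in m, angles in rad, forces in N, time in s.
With the tool pointing down it reaches from about 0.35 to 0.775 m from the base axis. Payload 5.5 kg.
Tool frame: the origin (TCP) lies between the finger pads; the fingertips stand 19 mm ahead of it and the grasp point (between the pads) is the TCP; z points along the fingers, y is the line along which they close (so a half turn about z gives the same grasp; the last joint's range is limited). The gripper opens to 85 mm and grips with 20 to 120 N. Pads are 22 mm wide; open, the fingers measure 114 mm over their backs; the gripper's body (76 mm by 85 mm) begins 54 mm behind the grasp point. The pads swing forward as they close: fully open they stand 13 mm farther back than shut.
Start: joints at [-1.275, 0.313, 0.046, 1.304, 0, 1.431], TCP at [0.243, -0.521, 0.25] pointing down, gripper open.
Joint ranges: [-2.76, 2.76], [-0.86, 1.69], [-1.03, 1.26], [-2.2, 2.34], [-1.47, 1.5], [-3.14, 3.14]. Speed limits (rad/s): [2.57, 2.57, 3.14, 3.14, 3.14, 3.14].

INTERFACE

Orientations are given as a unit quaternion [w, x, y, z].
In Python, from workcell import env gives the robot as it stands.
- The arm moves only by the shell command python3 -m pendant 'ROWS' [FORCE]. ROWS is JSON, a list of rows, each an object with "travel": the shift along the tool's x, y, z scaled (see below), a list of three; "rot": the turn, a rotation vector about the tool's x, y, z scaled (see below), a list of three; "fingers": the opening, from -1 (shut) to 1 (fully open). In form: [{"travel": [dx, dy, dz], "rot": [wx, wy, wz], "fingers": fingers}, ...]. A call has 1 to 10 rows; each row is the pose to reach, as a shift and turn from the pose commanded when the call began, along the tool's axes at that moment; what a row does not reach only later rows make up. The controller multiplies each number of a shift by 0.12 m and each number of a turn by 60 degrees. A row lasts 1/10 s, in which the tool goes at most 50 mm and 8.59 degrees, less where a joint would pass 70% of its speed; a pose out of reach is approached as far as the arm can. A call with a number of a shift or a turn outside -1 to 1 is refused whole. A call with a gripper value outside its range is refused whole. The fingers move at their own pace and stop on an object; FORCE is the grip in N (left out, the last holds). Time passes only in rows, so rows that repeat a pose let the fingers close. It gives the time, the measured TCP pose, the force, the opening and the grip force at its end, in the units of the state.
- env.get_state(): the state, without advancing time (a new reading comes with each control period).
- env.read_camera(name): name is "side" or "top"; returns (picture, depth): 480x640x3 uint8, blue, green, red; 480x640 float32, m along the optical axis (not along the pixel's ray), 0 where there is no reading.
- env.camera_model(name): a dict with "fovy" (degrees; the focal length in pixels is half the picture's height over the tangent of half this angle, whatever the lens; pixels are square), "cx", "cy" (the principal point, pixels), "rvec" (rotation vector, rad) and "tvec" (3), from world to camera coordinates, as OpenCV has them. Camera axes: x right, y down, z forward; pixel columns grow to the right and rows downward; lengths in m; the calibration is good to about 2 mm. A picture is of the moment at which its call begins. camera_model takes no time and is no camera call.
- env.hand_in(): hands the job in; it is judged then, once.
Trained networks look in the newest picture that a camera, given by its name, has taken for a name from the list of things; names that differ only in an ending like _2 or _b are one class to them, and where a whole thing is asked for, a point or a joint stands for the part that bears it (a point fixed in the world has none). Each returns a list of dicts, best first, with "conf" (0 to 1); they miss things now and then, are a little off and sometimes report something else, mostly with a low value. They report only what shows in the picture. A call takes as long as a camera call. They do not tell look-alikes from the thing itself.
- env.outline_of(camera, target): "mask" (480x640 bool, what is visible of it) and "xy" ([column, row] in pixels, amid what is visible of it).
The state is a dict: "clock": time; "joint_pos": joint angles; "qvel": joint speeds; "tau": joint torques, N m; "tcp_pos": TCP position; "orientation": TCP orientation; "wrist_force": force on the tool from outside, world axes, zero at the start; "ft_torque": the same for the moment, N m; "finger_gap": finger opening in m; "grip_force": force on a finger pad.
Only numpy, scipy, OpenCV 4.12 (cv2) and the standard library are available. Lean on these libraries where they do the work, as an engineer would, in place of code of your own. Each camera call takes 0.05 s, during which the arm holds its last target. There are 200 camera calls.

TASK

Draw back the bolt on the grey dock and pull the white motor caddy out by its blue post, which runs in the dock's L-shaped slot, until its lanes are clear of the deck. Lay every geared motor that is lying about on the table flat on the floor of a caddy lane. Then run the loaded caddy back in under the deck, all the way along the slot and sideways down its side leg until the caddy's flank rests against the hidden stop; ease it up to the stop without ramming it, shut the bolt fully again, let go, and leave the cup, screwdriver and circuit board where they are.

Things in the scene. Friction and masses are not known exactly. Their poses are not given: they have to be found in the camera images.
- dock: fixed grey dock: flat deck, top 58 and underside 52 mm above the table, on two side walls 8 mm thick at its y ends. Origin: table level, middle part of the deck's front edge (towards the robot); x points in under the deck, y left seen from the robot. Deck x 0 to 155, y -176 to 201 mm. An L-shaped slot, 34 mm wide, cuts through it: see slot_mouth, slot_corner, slot_end
- slot_mouth (a point): centre line of the slot's straight leg at the deck's front edge, on the deck's top (dock x 0, y -40 mm); the leg is open here and runs along +x to slot_corner
- slot_corner (a point): on the deck's top where the centre lines of the straight leg and the side leg cross (dock x 110, y -40 mm); the slot's edges lie 17 mm to each side, the far one (x 127 mm) being where the post can go no further in. From here the side leg runs along +y
- slot_end (a point): closed end of the slot's side leg, on its centre line, on the deck's top (dock x 110, y 80 mm)
- caddy: loose white nylon tray, about 350 g, slides easily, x -60 to 88, y -103 to 103 mm, axes as the dock's. Origin: underside, below mid-lanes. Four open lanes along x, centred on y = -75, -25, 25, 75 mm, each 46 wide, 110 long (x -55 to 55); lane floor 4 mm up, dividers and rim 14 mm up. Blue post 20 x 20 mm at x = 75, y = 0, top 105 mm up. Starts under the deck, post in the side leg
- caddy_post (a point): point on the axis of the caddy's square blue post, 90 mm above the table and 32 mm above the deck's top: a good height to pinch it from above, across its y faces
- bolt (a joint): slide bolt on the deck, running along the dock's y at dock x = 45 mm: 0 = shut, its flat steel tongue (22 mm wide, lying on the deck, top 65 mm above the table) crossing the slot's straight leg so that the post cannot pass; 0.05 m = drawn fully towards +y, slot clear. Moved with about 2 N, stays where left, may start up to 5 mm open
- bolt_knob (a point): grip point on the bolt's upright square knob (16 x 16 mm, 40 mm tall), about 90 mm above the table, 14 mm below the knob's top; at dock x = 45 mm and y = 35 mm + bolt value; can be pinched from above across its y faces and slid along y
- stop: fixed rubber block 60 x 18 x 40 mm hidden under the deck; its place along the dock's y varies (face at y = 123 to 148 mm in the dock's frame). Origin: table level, middle of the face that the caddy's +y flank meets; axes as the dock's. With the caddy seated, its origin is 103 mm to the -y side of this face and its post still 25 mm or more short of the slot's end
- motor0: geared motor: square section 28 x 28 mm, body 72 mm long with a 12 mm shaft (8 mm thick) on its +x end, 90 g (varies); origin at the middle of the 72 mm body, x axis along its length; lies on the table on any of its four flat sides (origin 14 mm up). Any of the four motors may be missing
- motor1: geared motor: square section 28 x 28 mm, body 72 mm long with a 12 mm shaft (8 mm thick) on its +x end, 90 g (varies); origin at the middle of the 72 mm body, x axis along its length; lies on the table on any of its four flat sides (origin 14 mm up). Any of the four motors may be missing
- motor2: geared motor: square section 28 x 28 mm, body 72 mm long with a 12 mm shaft (8 mm thick) on its +x end, 90 g (varies); origin at the middle of the 72 mm body, x axis along its length; lies on the table on any of its four flat sides (origin 14 mm up). Any of the four motors may be missing
- motor3: geared motor: square section 28 x 28 mm, body 72 mm long with a 12 mm shaft (8 mm thick) on its +x end, 90 g (varies); origin at the middle of the 72 mm body, x axis along its length; lies on the table on any of its four flat sides (origin 14 mm up). Any of the four motors may be missing
- cup: bystander: white paper cup, 76 mm wide, 90 mm tall, origin under its centre; leave alone
- driver: bystander: screwdriver 200 mm long lying on the table; leave alone
- board: bystander: circuit board 100 x 70 mm, 22 mm tall; leave alone
Things that resemble listed ones, but are neither listed nor needed, are in the scene too. Leave any green or purple look-alike of the motor3 alone. Leave any purple look-alike of the motor2 alone.

How it is judged:
On the way, in this order (a step that is already met when the one before it is completed fails the run):
1. the caddy is drawn out so that its lanes are clear of the deck (x of caddy in the frame of dock below -0.065 m), for 0.2 s.
2. every motor lies flat in the caddy's lanes while the caddy is out (x of caddy in the frame of dock below -0.055 m and x of motor0 in the frame of caddy between -0.04 and 0.04 m and y of motor0 in the frame of caddy between -0.098 and 0.098 m and z of motor0 in the frame of caddy between 0.012 and 0.0225 m and x of motor1 in the frame of caddy between -0.04 and 0.04 m and y of motor1 in the frame of caddy between -0.098 and 0.098 m and z of motor1 in the frame of caddy between 0.012 and 0.0225 m and x of motor2 in the frame of caddy between -0.04 and 0.04 m and y of motor2 in the frame of caddy between -0.098 and 0.098 m and z of motor2 in the frame of caddy between 0.012 and 0.0225 m and x of motor3 in the frame of caddy between -0.04 and 0.04 m and y of motor3 in the frame of caddy between -0.098 and 0.098 m and z of motor3 in the frame of caddy between 0.012 and 0.0225 m), for 0.2 s.
At the end, for the whole second after the job is handed in: bolt shut within 8 mm; caddy at rest and flat under the deck, square to the dock within 0.1 rad, post in the side leg, flank within 6 mm of the stop; every motor in a caddy lane, centre within 40 mm of mid-lane lengthways and within 4 mm of its height when flat on the lane floor (value of joint bolt below 0.008 m and y of caddy in the frame of stop between -0.109 and -0.098 m and x of caddy in the frame of dock between 0.015 and 0.055 m and angle between the x axis of caddy and the x axis of dock, either way round below 0.1 rad and angle between caddy's own z axis and vertical below 0.08 rad and linear speed of caddy below 0.01 m/s and x of motor0 in the frame of caddy between -0.04 and 0.04 m and y of motor0 in the frame of caddy between -0.098 and 0.098 m and z of motor0 in the frame of caddy between 0.012 and 0.0225 m and x of motor1 in the frame of caddy between -0.04 and 0.04 m and y of motor1 in the frame of caddy between -0.098 and 0.098 m and z of motor1 in the frame of caddy between 0.012 and 0.0225 m and x of motor2 in the frame of caddy between -0.04 and 0.04 m and y of motor2 in the frame of caddy between -0.098 and 0.098 m and z of motor2 in the frame of caddy between 0.012 and 0.0225 m and x of motor3 in the frame of caddy between -0.04 and 0.04 m and y of motor3 in the frame of caddy between -0.098 and 0.098 m and z of motor3 in the frame of caddy between 0.012 and 0.0225 m and linear speed of each of motor0, motor1, motor2, motor3 below 0.02 m/s); the robot touches nothing.
It fails at once if the cup, screwdriver or circuit board is shifted more than 40 mm (distance of any of cup, driver, board from where it was at the start of the episode above 0.04 m).
It fails at once if the caddy is rammed against the stop with more than 45 N (contact force between caddy and stop above 45 N).
It fails at once if the caddy is tipped by more than 0.35 rad (angle between caddy's own z axis and vertical above 0.35 rad).
Of motor0, motor1, motor2, motor3 only 2 to 4 are there at a start; the rules pass over those that are not, and their reading is None.
At some moment in a run one of motor0, motor1, motor2, motor3 may be knocked a few centimetres aside while the robot is not near it.
Once in a run the grip may slacken for a moment while it holds something.
It also fails if it takes over 210 s, if anything falls off the work surface, if the arm or the gripper's body presses on something with over 40 N, if the wrist force passes 120 N, or if a joint passes its speed limit or range.

## Working session

There is one attempt and no reset: what is moved stays moved. The work goes in short steps, Python scripts to look and compute and a shell command to move; the robot and the scene stay as the last step left them, time stands still between calls to the robot, and variables do not carry over. Pictures are saved under pics/ and viewed, at most 14 in all, crops included, and the job is handed in when it is done.

```bash
ls; mkdir -p pics; cat > h.py <<'E'
import numpy as np, cv2
from workcell import env
from scipy.spatial.transform import Rotation as R
def cam(n):
    m=env.camera_model(n); f=240/np.tan(np.radians(m["fovy"])/2)
    return f,m["cx"],m["cy"],cv2.Rodrigues(np.array(m["rvec"],float))[0],np.array(m["tvec"],float)
def cloud(n,d):
    f,cx,cy,Rm,t=cam(n); v,u=np.mgrid[0:480,0:640]
    P=np.stack([(u-cx)/f*d,(v-cy)/f*d,d],-1); W=(P-t)@Rm; W[d<=0]=np.nan; return W
def proj(n,p):
    f,cx,cy,Rm,t=cam(n); q=np.atleast_2d(p)@Rm.T+t; return np.c_[f*q[:,0]/q[:,2]+cx,f*q[:,1]/q[:,2]+cy]
def atz(n,u,v,z):
    f,cx,cy,Rm,t=cam(n); d=np.array([(u-cx)/f,(v-cy)/f,1])@Rm; c=-t@Rm; return c+d*(z-c[2])/d[2]
def tool(p,yaw=None):
    """shift (scaled) in tool axes from measured pose to world p"""
    s=env.get_state(); q=s["orientation"]; r=R.from_quat([q[1],q[2],q[3],q[0]])
    return r.inv().apply(np.array(p)-s["tcp_pos"])/0.12
E
python3 - <<'E'
from h import *
s=env.get_state(); print({k:np.round(v,3) for k,v in s.items()})
for n in ("top","side"):
    im,d=env.read_camera(n); cv2.imwrite(f"pics/{n}0.png",im); np.save(f"pics/{n}0.npy",d)
    print(n,env.camera_model(n))
    for t in ["dock","caddy","caddy_post","bolt_knob","motor0","motor1","motor2","motor3","cup","driver","board"]:
        try:
            r=env.outline_of(n,t)
            W=cloud(n,d)
            for o in r: print(t,round(o["conf"],2),np.round(o["xy"]),o["mask"].sum(),np.round(np.nanmedian(W[o["mask"]],0),3))
        except Exception as e: print(t,e)
E
```

```text
pics
{'clock': np.float64(0.0), 'joint_pos': array([-1.275,  0.314,  0.045,  1.304,  0.   ,  1.431]), 'qvel': array([ 0.001,  0.   , -0.001, -0.   , -0.001, -0.   ]), 'tau': array([-0.0000e+00, -4.8063e+01,  2.9853e+01,  1.9000e-02, -0.0000e+00,
        0.0000e+00]), 'tcp_pos': array([ 0.243, -0.521,  0.249]), 'orientation': array([-0.001,  0.976,  0.216, -0.   ]), 'wrist_force': array([-0.834,  0.129,  1.227]), 'ft_torque': array([ 0.059, -0.05 , -0.03 ]), 'grip_force': np.float64(0.0), 'finger_gap': np.float64(0.085)}
top {'fovy': 43.557657314014534, 'cx': 334.3728200947711, 'cy': 243.78431007525273, 'rvec': array([ 2.14827331, -2.16701145,  0.12495067]), 'tvec': array([0.03162304, 0.50841872, 1.39746401])}
dock 0.68 [358. 187.] 9221 [ 0.644 -0.027  0.057]
caddy 0.7 [367. 216.] 2071 [ 0.577 -0.057  0.007]
caddy_post 0.85 [367. 218.] 2325 [ 0.577 -0.052  0.007]
bolt_knob 0.92 [375. 198.] 418 [ 0.613 -0.067  0.065]
motor0 0.93 [254. 267.] 339 [0.457 0.214 0.026]
motor0 0.91 [440. 314.] 405 [ 0.343 -0.224  0.025]
motor0 0.89 [499. 205.] 455 [ 0.599 -0.372  0.024]
motor0 0.85 [199. 273
[... 2235 characters left out ...]
.304 0.332 0.025]
motor2 0.74 [250. 332.] 455 [0.437 0.358 0.022]
motor2 0.67 [286. 306.] 264 [0.445 0.228 0.024]
motor2 0.56 [384. 227.] 147 [ 0.455 -0.277  0.019]
motor2 0.5 [365. 208.] 208 [ 0.593 -0.368  0.017]
motor2 0.37 [280. 237.] 3448 [0.635 0.025 0.057]
motor3 0.82 [304. 345.] 376 [0.304 0.332 0.025]
motor3 0.74 [250. 332.] 455 [0.437 0.358 0.022]
motor3 0.67 [286. 306.] 264 [0.445 0.228 0.024]
motor3 0.56 [384. 227.] 147 [ 0.455 -0.277  0.019]
motor3 0.5 [365. 208.] 208 [ 0.593 -0.368  0.017]
motor3 0.37 [280. 237.] 3448 [0.635 0.025 0.057]
cup 0.81 [187. 302.] 1269 [0.616 0.403 0.061]
driver 0.17 [282. 237.] 3301 [0.636 0.03  0.057]
board 0.76 [182. 356.] 1206 [0.511 0.507 0.014]
```

View pics/top0.png

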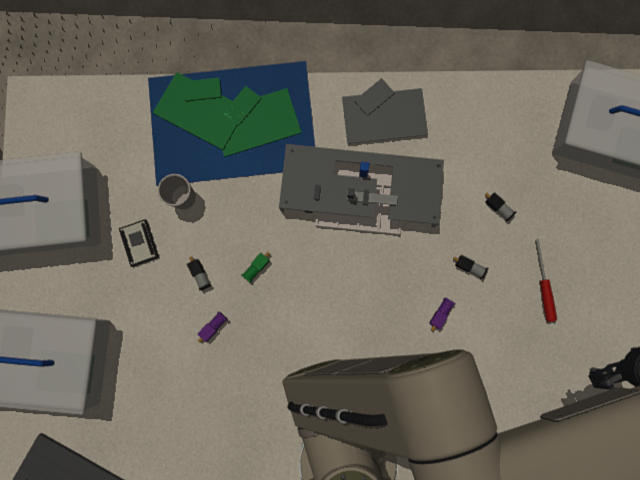

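View pics/side0.png

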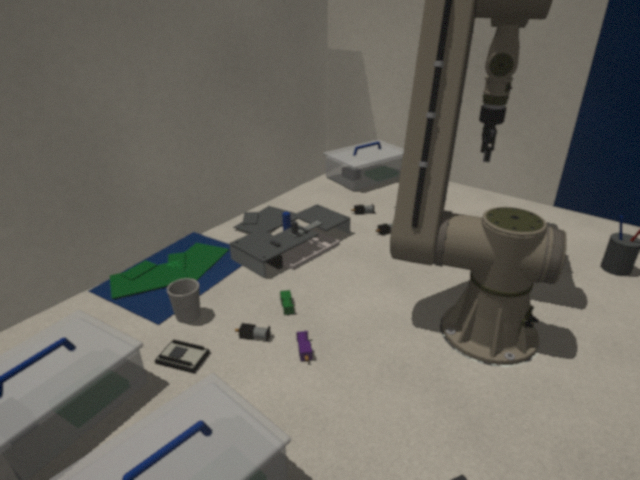

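```bash
python3 - <<'E'
from h import *
im=cv2.imread("pics/top0.png")
# contact sheet: 6 motor candidates + dock
c=[(254,267),(440,314),(499,205),(199,273),(474,265),(210,323)]
t=[cv2.resize(im[y-25:y+25,x-25:x+25],(260,260),interpolation=cv2.INTER_CUBIC) for x,y in c]
cv2.imwrite("pics/cand.png",np.vstack([np.hstack(t[:3]),np.hstack(t[3:])]))
d=cv2.resize(im[130:260,260:480],None,fx=3.6,fy=3.6,interpolation=cv2.INTER_CUBIC); cv2.imwrite("pics/dock.png",d)
E
```

```text
(no output)
```

View pics/cand.png

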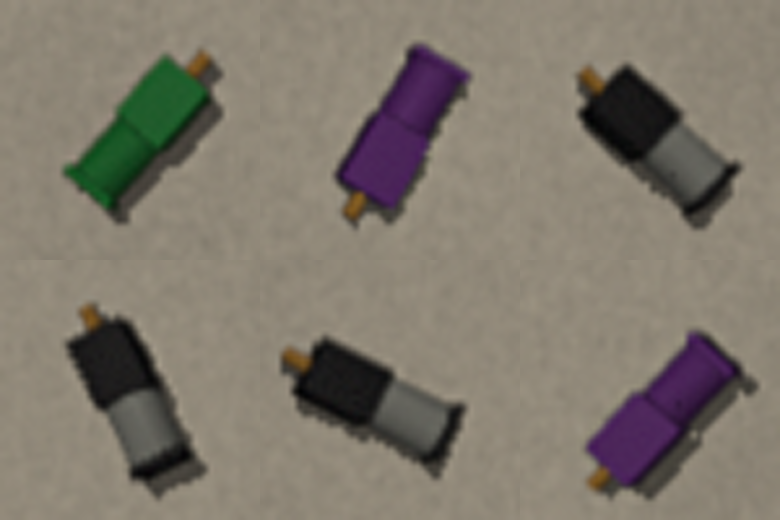

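View pics/dock.png

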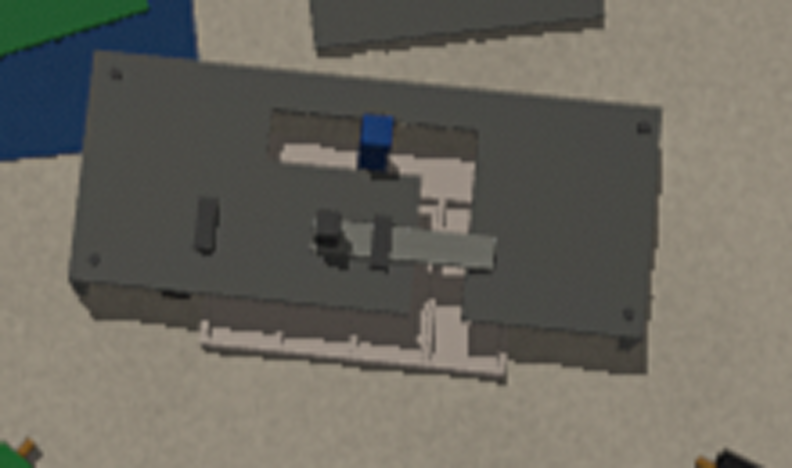

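Top view: deck centre about (360,187), blue post (365,168), knob (352,193), and the bolt tongue crosses the slot near (385,198). There are six motor-like things:
- Black/grey: (199,273), (474,265), (499,205).
- Green: (254,267).
- Purple: (440,314) and (210,323).

The crop confirms that the three black/grey ones are the real motors and the coloured ones are look-alikes to leave alone. The cup is at (175,191), the board at (139,242) and the driver at (546,290).

```bash
cat >> h.py <<'E'
def motors(n="top",zlim=(0.018,0.036)):
    im,d=env.read_camera(n); W=cloud(n,d); out=[]
    for o in env.outline_of(n,"motor0"):
        m=o["mask"]; px=im[m].astype(int); sat=(px.max(1)-px.min(1)).mean()
        P=W[m]; P=P[(P[:,2]>zlim[0])&(P[:,2]<zlim[1])]
        if len(P)<60: continue
        (c,s,a)=cv2.minAreaRect((P[:,:2]*1000).astype(np.float32)); 
        if s[0]<s[1]: a+=90
        # body/shaft: black (dark) end side
        out.append((round(o["conf"],2),np.round(o["xy"]),"sat%.0f"%sat,"c",np.round(c),"size",np.round(s),"ax",round((a+90)%180-90,1),"z",round(float(np.median(P[:,2])),3)))
    return im,d,out
E
python3 - <<'E'
from h import *
im,d,o=motors(); [print(*x) for x in o]
W=cloud("top",d)
# deck
m=(abs(W[...,2]-0.058)<0.004)&(W[...,0]>0.5)&(W[...,0]<0.78)&(abs(W[...,1])<0.3)
n,l,st,ce=cv2.connectedComponentsWithStats(m.astype(np.uint8)); k=1+np.argmax(st[1:,4]); P=W[l==k]
print("deck z",np.median(P[:,2]))
r=cv2.minAreaRect((P[:,:2]*1000).astype(np.float32)); print(r, cv2.boxPoints(r))
hsv=cv2.cvtColor(im,cv2.COLOR_BGR2HSV)
b=(hsv[...,0]>100)&(hsv[...,0]<130)&(hsv[...,1]>120)
b[:150]=0;b[185:]=0;b[:,:340]=0;b[:,390:]=0
Q=W[b]; print("post",len(Q),np.round(np.nanmedian(Q,0),3)); T=Q[Q[:,2]>0.095]; print("post top",len(T),T.mean(0),T.min(0),T.max(0))
K=W[(W[...,2]>0.085)&(W[...,0]>0.58)&(W[...,0]<0.65)&(W[...,1]>-0.1)&(W[...,1]<0.05)]; print("knob",len(K),K.mean(0),K.min(0),K.max(0))
E
```

```text
0.97 [208. 326.] sat42 c [315. 318.] size [28. 78.] ax -44.0 z 0.026
0.93 [497. 204.] sat6 c [ 599. -371.] size [77. 28.] ax 43.9 z 0.026
0.92 [472. 268.] sat6 c [ 454. -297.] size [75. 29.] ax 61.4 z 0.026
0.82 [255. 269.] sat53 c [459. 215.] size [28. 77.] ax -42.6 z 0.026
0.65 [198. 276.] sat5 c [440. 351.] size [73. 29.] ax 28.9 z 0.026
0.56 [440. 311.] sat42 c [ 342. -224.] size [28. 79.] ax -32.4 z 0.026
deck z 0.057517876502304124
((649.4130249023438, -37.91545104980469), (377.3884582519531, 156.7042694091797), 83.58790588378906) [[ 550.4779  -216.67902]
 [ 706.2019  -234.17953]
 [ 748.34814  140.84811]
 [ 592.62415  158.34863]]
post 120 [ 0.673 -0.042  0.101]
post top 74 [ 0.67876198 -0.04287935  0.1035159 ] [ 0.66848022 -0.05178803  0.09670348] [ 0.68904222 -0.03315784  0.1080117 ]
knob 57 [ 0.61835164 -0.01127134  0.10112054] [ 0.61042927 -0.01891648  0.08638761] [ 0.62864396 -0.00289409  0.10843154]
```

```bash
cat >> h.py <<'E'
O=np.array([0.571,-0.0417]); A=np.radians(-6.41); X=np.array([np.cos(A),np.sin(A)]); Y=np.array([-np.sin(A),np.cos(A)])
def d2w(x,y,z): return np.r_[O+x/1000*X+y/1000*Y, z/1000]
def w2d(p): q=np.asarray(p)[...,:2]-O; return np.stack([q@X,q@Y],-1)*1000
def state():
    s=env.get_state(); p=np.array(s["tcp_pos"]); q=s["orientation"]; r=R.from_quat([q[1],q[2],q[3],q[0]])
    x=r.as_matrix()[:,0]; return s,p,r,np.degrees(np.arctan2(x[1],x[0]))
def go(p,yaw=None):
    """print scaled travel and rot z for world p (m), tool x-axis yaw deg (mod 180)"""
    s,c,r,psi=state(); t=r.inv().apply(np.array(p)-c); 
    print("t%.1f"%s["clock"],"now",np.round(c,4),"psi %.1f"%psi,"d2",np.round(w2d(c),1),"j1 %.2f j6 %.2f"%(s["joint_pos"][0],s["joint_pos"][5]))
    print("  mm",np.round(t*1000,1),"scaled",np.round(t/0.12,3), "" if yaw is None else "rz %.3f (deg ccw %.1f)"%(-((yaw-psi+90)%180-90)/60,(yaw-psi+90)%180-90))
E
python3 - <<'E'
from h import *
d=np.load("pics/top0.npy"); W=cloud("top",d); D=w2d(W); z=W[...,2]*1000
for x0 in (30,40,50,60):
    print(x0,[ (y,int(np.max(z[s])) ) for y in range(-60,190,8) for s in [(D[...,0]>=x0)&(D[...,0]<x0+10)&(D[...,1]>=y)&(D[...,1]<y+8)&(z<300)] if s.any()])
go(d2w(45,36,200),180-6.41)
E
```

```text
30 [(-60, 69), (-52, 67), (-44, 65), (-36, 68), (-28, 66), (-20, 69), (-12, 68), (-4, 74), (4, 70), (12, 68), (20, 104), (28, 108), (36, 102), (44, 65), (52, 64), (60, 62), (68, 65), (76, 62), (84, 62), (92, 60), (100, 60), (108, 67), (116, 74), (124, 62), (132, 64), (140, 61), (148, 62), (156, 64), (164, 65), (172, 61), (180, 62), (188, 65)]
40 [(-60, 68), (-52, 67), (-44, 69), (-36, 68), (-28, 69), (-20, 66), (-12, 73), (-4, 69), (4, 69), (12, 66), (20, 104), (28, 109), (36, 107), (44, 64), (52, 60), (60, 58), (68, 63), (76, 61), (84, 61), (92, 60), (100, 62), (108, 70), (116, 70), (124, 62), (132, 62), (140, 61), (148, 61), (156, 61), (164, 63), (172, 65), (180, 62), (188, 62)]
50 [(-60, 68), (-52, 72), (-44, 68), (-36, 69), (-28, 67), (-20, 68), (-12, 71), (-4, 70), (4, 68), (12, 64), (20, 70), (28, 107), (36, 103), (44, 65), (52, 60), (60, 61), (68, 63), (76, 60), (84, 61), (92, 60), (100, 61), (108, 69), (116, 70), (124, 61), (132, 61), (140, 61), (148, 60), (156, 61), (164, 62), (172, 63), (180, 61), (188, 64)]
60 [(-60, 60), (-52, 9), (-44, 16), (-36, 6), (-28, 61), (-20, 61), (-12, 61), (-4, 70), (4, 68), (12, 64), (20, 61), (28, 61), (36, 61), (44, 63), (52, 62), (60, 60), (68, 61), (76, 60), (84, 62), (92, 63), (100, 60), (108, 68), (116, 69), (124, 59), (132, 60), (140, 62), (148, 60), (156, 62), (164, 61), (172, 63), (180, 61), (188, 64)]
t1.3 now [ 0.2427 -0.5213  0.2503] psi 25.0 d2 [-272.7 -513.2] j1 -1.27 j6 1.43
  mm [ 557.2 -303.5   50.3] scaled [ 4.643 -2.529  0.419] rz 0.523 (deg ccw -31.4)
```

```bash
python3 -m pendant '[{"travel":[1,-0.55,0],"rot":[0,0,-1],"fingers":1},{"travel":[1,-0.55,0],"rot":[0,0,-1],"fingers":1},{"travel":[1,-0.55,0],"rot":[0,0,-1],"fingers":1},{"travel":[1,-0.55,0],"rot":[0,0,-1],"fingers":1},{"travel":[1,-0.55,0],"rot":[0,0,-1],"fingers":1},{"travel":[1,-0.55,0],"rot":[0,0,-1],"fingers":1},{"travel":[1,-0.55,0],"rot":[0,0,-1],"fingers":1},{"travel":[1,-0.55,0],"rot":[0,0,-1],"fingers":1}]' 40; python3 -c "
from h import *
go(d2w(45,36,200),173.6)"
```

```text
clock: 2.1
tcp_pos: [0.3237, -0.4107, 0.2504]
orientation: [0.0, 0.737, 0.676, -0.0]
wrist_force: [0.3, -0.9, -0.2]
finger_gap: 0.085
grip_force: 0.0
t2.1 now [ 0.3237 -0.4107  0.2504] psi 85.0 d2 [-204.5 -394.3] j1 -1.06 j6 0.60
  mm [424.  260.1  50.3] scaled [3.534 2.167 0.419] rz -1.477 (deg ccw 88.6)
```

```bash
python3 -m pendant '[{"travel":[1,0.6,0],"rot":[0,0,-1],"fingers":1},{"travel":[1,0.6,0],"rot":[0,0,-1],"fingers":1},{"travel":[1,0.6,0],"rot":[0,0,-1],"fingers":1},{"travel":[1,0.6,0],"rot":[0,0,-1],"fingers":1},{"travel":[1,0.6,0],"rot":[0,0,-1],"fingers":1},{"travel":[1,0.6,0],"rot":[0,0,-1],"fingers":1},{"travel":[1,0.6,0],"rot":[0,0,-1],"fingers":1}]' 40 >/dev/null
python3 -m pendant '[{"travel":[-0.02,1,0],"rot":[0,0,-0.477],"fingers":1},{"travel":[-0.02,1,0],"rot":[0,0,-0.477],"fingers":1},{"travel":[-0.02,1,0],"rot":[0,0,-0.477],"fingers":1},{"travel":[-0.02,1,0],"rot":[0,0,-0.477],"fingers":1}]' >/dev/null
python3 -m pendant '[{"travel":[-0.57,1,0],"rot":[0,0,0],"fingers":1},{"travel":[-0.57,1,0],"rot":[0,0,0],"fingers":1},{"travel":[-0.57,1,0],"rot":[0,0,0],"fingers":1},{"travel":[-0.57,1,0],"rot":[0,0,0],"fingers":1}]'; python3 -c "
from h import *
go(d2w(45,36,94),173.6)"
```

```text
clock: 3.6
tcp_pos: [0.5601, -0.0857, 0.25]
orientation: [0.0, 0.055, 0.998, 0.0]
wrist_force: [0.1, -0.7, 0.6]
finger_gap: 0.0854
grip_force: 0.0
t3.6 now [ 0.5601 -0.0857  0.25  ] psi 173.7 d2 [ -5.9 -44.9] j1 -0.29 j6 -0.18
  mm [-50.9  80.7 156.1] scaled [-0.424  0.672  1.301] rz 0.001 (deg ccw -0.1)
```

```bash
python3 -m pendant '[{"travel":[-0.424,0.672,0],"rot":[0,0,0],"fingers":0.1},{"travel":[-0.424,0.672,0],"rot":[0,0,0],"fingers":0.1},{"travel":[-0.424,0.672,0.5],"rot":[0,0,0],"fingers":0.1},{"travel":[-0.424,0.672,0.8],"rot":[0,0,0],"fingers":0.1},{"travel":[-0.424,0.672,1],"rot":[0,0,0],"fingers":0.1},{"travel":[-0.424,0.672,1],"rot":[0,0,0],"fingers":0.1}]' 40 >/dev/null
python3 -m pendant '[{"travel":[0,0,0.15],"rot":[0,0,0],"fingers":0.1},{"travel":[0,0,0.3],"rot":[0,0,0],"fingers":0.1},{"travel":[0,0,0.3],"rot":[0,0,0],"fingers":-1},{"travel":[0,0,0.3],"rot":[0,0,0],"fingers":-1},{"travel":[0,0,0.3],"rot":[0,0,0],"fingers":-1},{"travel":[0,0,0.3],"rot":[0,0,0],"fingers":-1},{"travel":[0,0,0.3],"rot":[0,0,0],"fingers":-1}]' 40; python3 -c "
from h import *
go(d2w(45,85,94),173.6)"
```

```text
clock: 4.9
tcp_pos: [0.6182, -0.0124, 0.096]
orientation: [0.001, 0.055, 0.998, 0.002]
wrist_force: [-0.1, 8.8, -3.2]
finger_gap: 0.0154
grip_force: 41.0
t4.9 now [ 0.6182 -0.0124  0.096 ] psi 173.6 d2 [43.7 34.4] j1 -0.15 j6 -0.04
  mm [-1.4 50.6  2.2] scaled [-0.011  0.421  0.018] rz 0.001 (deg ccw -0.0)
```

```bash
python3 -m pendant '[{"travel":[0,0.1,0],"rot":[0,0,0],"fingers":-1},{"travel":[0,0.2,0],"rot":[0,0,0],"fingers":-1},{"travel":[0,0.3,0],"rot":[0,0,0],"fingers":-1},{"travel":[0,0.36,0],"rot":[0,0,0],"fingers":-1},{"travel":[0,0.41,0],"rot":[0,0,0],"fingers":-1},{"travel":[0,0.41,0],"rot":[0,0,0],"fingers":-1},{"travel":[0,0.41,0],"rot":[0,0,0],"fingers":-1}]' 40; python3 -c "
from h import *
go(d2w(45,85,94),173.6)"
```

```text
clock: 5.6
tcp_pos: [0.6238, 0.0361, 0.0958]
orientation: [0.001, 0.055, 0.998, 0.001]
wrist_force: [-2.8, 2.6, 6.7]
finger_gap: 0.0154
grip_force: 42.2
t5.6 now [0.6238 0.0361 0.0958] psi 173.7 d2 [43.8 83.2] j1 -0.07 j6 0.04
  mm [-1.2  1.8  1.8] scaled [-0.01   0.015  0.015] rz 0.001 (deg ccw -0.1)
```

```bash
python3 -m pendant '[{"travel":[0,0,0],"rot":[0,0,0],"fingers":0.2},{"travel":[0,0,0],"rot":[0,0,0],"fingers":0.2},{"travel":[0,0,0],"rot":[0,0,0],"fingers":0.2},{"travel":[0,0,-0.3],"rot":[0,0,0],"fingers":0.2},{"travel":[0,0,-0.6],"rot":[0,0,0],"fingers":0.2},{"travel":[0,0,-0.6],"rot":[0,0,0],"fingers":0.2}]' 40; python3 - <<'E'
from h import *
im,d=env.read_camera("top"); W=cloud("top",d); cv2.imwrite("pics/t2.png",im)
D=w2d(W)
for nm,m in (("knob",(W[...,2]>.09)&(W[...,2]<.112)&(abs(D[...,0]-45)<25)&(abs(D[...,1]-85)<25)),("post",(W[...,2]>.095)&(W[...,2]<.112)&(abs(D[...,0]-107)<20)&(abs(D[...,1]-11)<20))):
    print(nm,m.sum(),D[m].mean(0) if m.any() else '')
go(d2w(108,11,92),173.6)
E
```

```text
clock: 6.2
tcp_pos: [0.6265, 0.0341, 0.1718]
orientation: [0.005, 0.056, 0.998, -0.0]
wrist_force: [0.9, 0.2, 0.3]
finger_gap: 0.0514
grip_force: 0.0
knob 0 
post 73 [107.4576432  10.5549926]
t6.2 now [0.6254 0.0341 0.1693] psi 173.6 d2 [45.6 81.4] j1 -0.07 j6 0.04
  mm [-61.9 -70.4  77.7] scaled [-0.516 -0.587  0.648] rz -0.000 (deg ccw 0.0)
```

```bash
python3 -m pendant '[{"travel":[-0.25,-0.3,0],"rot":[0,0,0],"fingers":0.2},{"travel":[-0.516,-0.6,0],"rot":[0,0,0],"fingers":0.2},{"travel":[-0.516,-0.6,0],"rot":[0,0,0],"fingers":0.2},{"travel":[-0.516,-0.6,0],"rot":[0,0,0],"fingers":0.2},{"travel":[-0.516,-0.6,0],"rot":[0,0,0],"fingers":0.2}]' 40; python3 - <<'E'
from h import *
go(d2w(107.5,10.7,92),173.6)
E
```

```text
clock: 6.75
tcp_pos: [0.6757, -0.0436, 0.1651]
orientation: [-0.001, 0.056, 0.998, 0.0]
wrist_force: [0.2, -0.2, -0.4]
finger_gap: 0.0512
grip_force: 0.0
t6.8 now [ 0.6757 -0.0436  0.1651] psi 173.6 d2 [104.2   9.8] j1 -0.18 j6 -0.07
  mm [-3.4  0.9 73.1] scaled [-0.029  0.007  0.609] rz -0.000 (deg ccw 0.0)
```

```bash
python3 -m pendant '[{"travel":[-0.03,0.007,0.25],"rot":[0,0,0],"fingers":0.2},{"travel":[-0.03,0.007,0.5],"rot":[0,0,0],"fingers":0.2},{"travel":[-0.03,0.007,0.61],"rot":[0,0,0],"fingers":0.2},{"travel":[-0.03,0.007,0.61],"rot":[0,0,0],"fingers":0},{"travel":[-0.03,0.007,0.61],"rot":[0,0,0],"fingers":-1},{"travel":[-0.03,0.007,0.61],"rot":[0,0,0],"fingers":-1},{"travel":[-0.03,0.007,0.61],"rot":[0,0,0],"fingers":-1},{"travel":[-0.03,0.007,0.61],"rot":[0,0,0],"fingers":-1}]' 50; python3 - <<'E'
from h import *
go(d2w(110,-40,92),173.6)
E
```

```text
clock: 7.55
tcp_pos: [0.6814, -0.0437, 0.095]
orientation: [0.002, 0.056, 0.998, -0.0]
wrist_force: [-0.2, 1.2, 4.9]
finger_gap: 0.0195
grip_force: 50.3
t7.5 now [ 0.6814 -0.0437  0.095 ] psi 173.6 d2 [110.   10.3] j1 -0.18 j6 -0.07
  mm [ -0.  -50.3   3. ] scaled [-0.    -0.419  0.025] rz -0.000 (deg ccw 0.0)
```

```bash
python3 -m pendant '[{"travel":[0,-0.1,0],"rot":[0,0,0],"fingers":-1},{"travel":[0,-0.2,0],"rot":[0,0,0],"fingers":-1},{"travel":[0,-0.3,0],"rot":[0,0,0],"fingers":-1},{"travel":[0,-0.38,0],"rot":[0,0,0],"fingers":-1},{"travel":[0,-0.42,0],"rot":[0,0,0],"fingers":-1},{"travel":[0,-0.42,0],"rot":[0,0,0],"fingers":-1},{"travel":[0,-0.42,0],"rot":[0,0,0],"fingers":-1}]' 50; python3 - <<'E'
from h import *
go(d2w(-6,-40,92),173.6)
E
```

```text
clock: 8.25
tcp_pos: [0.6758, -0.0949, 0.095]
orientation: [0.002, 0.056, 0.998, -0.001]
wrist_force: [0.0, -0.9, 5.4]
finger_gap: 0.0191
grip_force: 50.3
t8.2 now [ 0.6758 -0.0949  0.095 ] psi 173.5 d2 [110.  -41.2] j1 -0.26 j6 -0.14
  mm [116.1   1.1   2.6] scaled [0.967 0.009 0.022] rz -0.001 (deg ccw 0.1)
```

```bash
python3 -m pendant '[{"travel":[0.1,0,0],"rot":[0,0,0],"fingers":-1},{"travel":[0.22,0.01,0],"rot":[0,0,0],"fingers":-1},{"travel":[0.34,0.01,0],"rot":[0,0,0],"fingers":-1},{"travel":[0.46,0.01,0],"rot":[0,0,0],"fingers":-1},{"travel":[0.58,0.01,0],"rot":[0,0,0],"fingers":-1},{"travel":[0.7,0.01,0],"rot":[0,0,0],"fingers":-1},{"travel":[0.82,0.01,0],"rot":[0,0,0],"fingers":-1},{"travel":[0.92,0.01,0],"rot":[0,0,0],"fingers":-1},{"travel":[0.97,0.01,0],"rot":[0,0,0],"fingers":-1},{"travel":[0.97,0.01,0],"rot":[0,0,0],"fingers":-1}]' 50; python3 - <<'E'
from h import *
go(d2w(-6,-40,92),173.6)
im,d=env.read_camera("top"); W=cloud("top",d); cv2.imwrite("pics/t3.png",im); D=w2d(W)
m=(W[...,2]>-.005)&(W[...,2]<.025)&(im.min(2)>150)&(D[...,0]<-5)&(D[...,0]>-200)&(abs(D[...,1]+40)<150)
P=D[m]; print(m.sum(),cv2.minAreaRect(P.astype(np.float32)))
cv2.imwrite("pics/t3c.png",cv2.resize(im[140:300,270:470],None,fx=3.5,fy=3.5))
E
```

```text
clock: 9.25
tcp_pos: [0.5597, -0.0802, 0.095]
orientation: [0.001, 0.056, 0.998, -0.001]
wrist_force: [-1.8, -0.2, 9.3]
finger_gap: 0.0191
grip_force: 50.9
t9.2 now [ 0.5597 -0.0802  0.095 ] psi 173.6 d2 [ -6.9 -39.5] j1 -0.28 j6 -0.17
  mm [-0.9 -0.5  3. ] scaled [-0.007 -0.004  0.025] rz -0.000 (deg ccw 0.0)
0 ((0.0, 0.0), (0.0, 0.0), 0.0)
```

View pics/t3c.png

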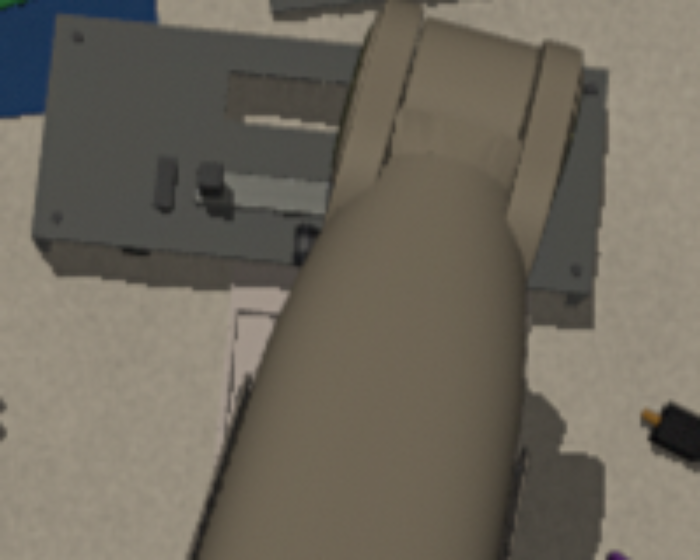

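The caddy is out: its near rim shows at about (338,225), and the rest is hidden by the arm. I'll release, lift and move towards the motor at (474,265), then look.

```bash
python3 -m pendant '[{"travel":[0,0,0],"rot":[0,0,0],"fingers":0.2},{"travel":[0,0,0],"rot":[0,0,0],"fingers":0.2},{"travel":[0,0,-0.3],"rot":[0,0,0],"fingers":0.2},{"travel":[0,0,-0.6],"rot":[0,0,0],"fingers":0.2},{"travel":[0,0,-0.9],"rot":[0,0,0],"fingers":0.2},{"travel":[0,0,-0.9],"rot":[0,0,0],"fingers":0.2}]' 40 >/dev/null
python3 -m pendant '[{"travel":[0.34,-0.95,0],"rot":[0,0,-0.6],"fingers":0.4},{"travel":[0.34,-0.95,0],"rot":[0,0,-0.6],"fingers":0.4},{"travel":[0.34,-0.95,0],"rot":[0,0,-0.6],"fingers":0.4},{"travel":[0.34,-0.95,0],"rot":[0,0,-0.6],"fingers":0.4},{"travel":[0.34,-0.95,0],"rot":[0,0,-0.6],"fingers":0.4},{"travel":[0.34,-0.95,0],"rot":[0,0,-0.6],"fingers":0.4}]'; python3 - <<'E'
from h import *
im,d,o=motors(); [print(*x) for x in o if float(x[2][3:])<20]
go([.454,-.297,.1],61.4)
cv2.imwrite("pics/t4.png",im); W=cloud("top",d); np.save("pics/t4.npy",d)
E
```

```text
clock: 10.5
tcp_pos: [0.5052, -0.1886, 0.1999]
orientation: [-0.001, -0.255, 0.967, 0.001]
wrist_force: [0.4, -0.6, 0.2]
finger_gap: 0.0595
grip_force: 0.0
0.82 [198. 274.] sat7 c [444. 352.] size [80. 28.] ax 27.0 z 0.026
t10.6 now [ 0.5056 -0.1882  0.2003] psi -150.5 d2 [ -48.6 -152.9] j1 -0.51 j6 -1.02
  mm [ 98.4 -69.4 100.3] scaled [ 0.82  -0.578  0.836] rz -0.532 (deg ccw 31.9)
```

View pics/t4.png

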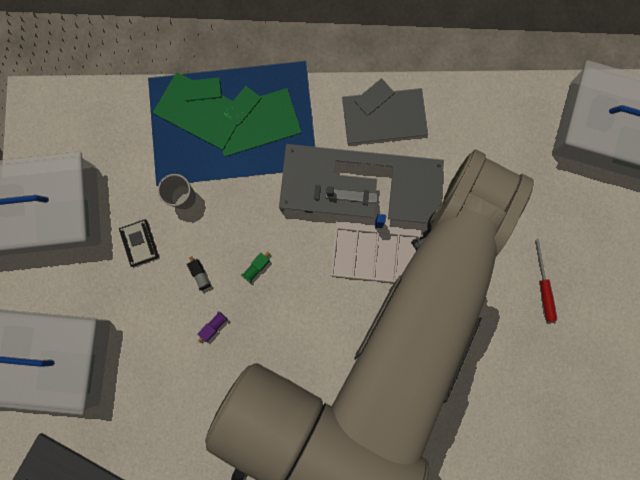

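Now the caddy lies square in front of the dock: lanes at (335–405, 230–280), post at (381,220), bolt drawn. The arm hides the two right-hand motors.

```bash
python3 -m pendant '[{"travel":[0.82,-0.578,0],"rot":[0,0,-0.53],"fingers":0.4},{"travel":[0.82,-0.578,0],"rot":[0,0,-0.53],"fingers":0.4},{"travel":[0.82,-0.578,0.2],"rot":[0,0,-0.53],"fingers":0.4},{"travel":[0.82,-0.578,0.5],"rot":[0,0,-0.53],"fingers":0.4},{"travel":[0.82,-0.578,0.83],"rot":[0,0,-0.53],"fingers":0.4},{"travel":[0.82,-0.578,0.83],"rot":[0,0,-0.53],"fingers":0.4}]'; python3 - <<'E'
from h import *
im,d=env.read_camera("side"); o=env.outline_of("side","motor0")
for x in o: 
    P=cloud("side",d)[x["mask"]]; P=P[P[:,2]>.02]; print(round(x["conf"],2),np.round(x["xy"]),np.round(np.median(P,0),3) if len(P) else '')
go([.454,-.297,.034],61.4)
d=np.load("pics/t4.npy"); im=cv2.imread("pics/t4.png"); W=cloud("top",d); D=w2d(W)
m=(im.min(2)>165)&(W[...,2]<.03)&(W[...,2]>-.01); m[:215]=0;m[290:]=0;m[:,:325]=0;m[:,440:]=0
n,l,st,ce=cv2.connectedComponentsWithStats(m.astype(np.uint8)); k=1+np.argmax(st[1:,4]); P=D[l==k]; print(len(P),P.min(0),P.max(0))
# left flank & front rim edges in dock coords
rows=[(r,np.where(l[r]==k)[0].min()) for r in range(232,280,6) if (l[r]==k).any()]
for r,c in rows: print(r,c,np.round(w2d(atz("top",c,r,.014)),1))
for c in range(338,400,10):
    r=np.where(l[:,c]==k)[0].max(); print("front",c,r,np.round(w2d(atz("top",c,r,.007)),1))
q=(W[...,2]>.09)&(W[...,2]<.112)&(abs(D[...,0])<25)&(abs(D[...,1]+40)<25); print("post",q.sum(),D[q].mean(0))
E
```

```text
clock: 11.2
tcp_pos: [0.4512, -0.2945, 0.0963]
orientation: [-0.002, -0.51, 0.86, 0.005]
wrist_force: [-0.4, 1.1, 0.5]
finger_gap: 0.0598
grip_force: 0.0
0.67 [365. 207.] [ 0.593 -0.37   0.025]
0.64 [303. 343.] [0.308 0.326 0.026]
0.6 [252. 331.] [0.438 0.355 0.026]
0.57 [382. 229.] [ 0.454 -0.275  0.025]
0.5 [287. 301.] [0.453 0.22  0.026]
t11.3 now [ 0.4542 -0.2966  0.1013] psi -118.6 d2 [ -87.6 -266.3] j1 -0.73 j6 -1.80
  mm [ 0.5 -0.1 67.3] scaled [ 0.004 -0.001  0.561] rz -0.001 (deg ccw 0.0)Traceback (most recent call last):
  File "<stdin>", line 8, in <module>
    return _wrapfunc(a, 'argmax', axis=axis, out=out, **kwds)
    return bound(*args, **kwds)
ValueError: attempt to get argmax of an empty sequence
```

```bash
python3 -m pendant '[{"travel":[0,0,0.25],"rot":[0,0,0],"fingers":0.3},{"travel":[0,0,0.5],"rot":[0,0,0],"fingers":0.3},{"travel":[0,0,0.56],"rot":[0,0,0],"fingers":0.3},{"travel":[0,0,0.56],"rot":[0,0,0],"fingers":0.1},{"travel":[0,0,0.56],"rot":[0,0,0],"fingers":-1},{"travel":[0,0,0.56],"rot":[0,0,0],"fingers":-1},{"travel":[0,0,0.56],"rot":[0,0,0],"fingers":-1},{"travel":[0,0,0.56],"rot":[0,0,0],"fingers":-1}]' 40; python3 - <<'E'
from h import *
go([.454,-.297,.034],61.4)
d=np.load("pics/t4.npy"); im=cv2.imread("pics/t4.png"); W=cloud("top",d); D=w2d(W)
print(im[255,345],im[285,345])
m=(im.min(2)>130)&(im[...,0]>145)&(W[...,2]<.03)&(W[...,2]>-.01); m[:215]=0;m[290:]=0;m[:,:325]=0;m[:,440:]=0
g=cv2.cvtColor(im,cv2.COLOR_BGR2GRAY)
print(g[255,325:350]); print(g[270:292,360])
q=(W[...,2]>.09)&(W[...,2]<.112)&(abs(D[...,0])<25)&(abs(D[...,1]+40)<25); print("post",q.sum(),D[q].mean(0))
E
```

```text
clock: 12.1
tcp_pos: [0.4562, -0.2985, 0.0367]
orientation: [0.001, -0.511, 0.86, -0.002]
wrist_force: [-0.1, 1.1, 6.5]
finger_gap: 0.0264
grip_force: 40.6
t12.1 now [ 0.4562 -0.2985  0.0367] psi -118.6 d2 [ -85.5 -268. ] j1 -0.73 j6 -1.80
  mm [-0.2  2.6  2.7] scaled [-0.002  0.022  0.022] rz -0.000 (deg ccw 0.0)
[136 148 159] [127 143 151]
[142 141 141 144 145 143 144 147 152 142  91 149 152 149 150 149 149 149
 149 149 150 149 149 149 148]
[148 148 149 148 149 149 150 151 110  76 125 143 142 141 142 141 140 139
 139 141 143 143]
post 83 [ -8.80469724 -38.68856377]
```

```bash
python3 -m pendant '[{"travel":[0,0,-0.25],"rot":[0,0,0],"fingers":-1},{"travel":[0,0,-0.5],"rot":[0,0,0],"fingers":-1},{"travel":[0,0,-0.7],"rot":[0,0,0],"fingers":-1},{"travel":[0,0,-0.7],"rot":[0,0,0],"fingers":-1}]' 40; python3 - <<'E'
from h import *
d=np.load("pics/t4.npy"); im=cv2.imread("pics/t4.png"); g=cv2.cvtColor(im,cv2.COLOR_BGR2GRAY).astype(int)
for r in range(236,278,6):
    c=325+np.argmin(g[r,325:345]); print(r,c,g[r,c],np.round(w2d(atz("top",c+.5,r,.007)),1))
for c in range(340,392,10):
    r=270+np.argmin(g[270:290,c]); print("front",c,r,np.round(w2d(atz("top",c,r-.5,.007)),1))
go(d2w(-87,-115,120),173.6)
E
```

```text
clock: 12.5
tcp_pos: [0.4568, -0.2992, 0.1229]
orientation: [0.001, -0.51, 0.86, -0.004]
wrist_force: [0.9, -0.3, -1.3]
finger_gap: 0.0265
grip_force: 39.9
236 337 95 [-47.2  56.4]
242 336 103 [-62.   57.3]
248 336 90 [-76.5  55.8]
254 335 94 [-91.2  56.7]
260 334 117 [-105.9   57.6]
266 334 134 [-120.3   56.1]
272 333 105 [-135.   57.]
front 340 277 [-144.1   40.3]
front 350 278 [-144.    16.2]
front 360 279 [-144.    -7.9]
front 370 280 [-143.9  -32. ]
front 380 281 [-143.8  -56.1]
front 390 289 [-160.4  -81.7]
t12.5 now [ 0.4568 -0.2992  0.1229] psi -118.6 d2 [ -84.7 -268.7] j1 -0.73 j6 -1.80
  mm [-141.4   60.2    2.1] scaled [-1.179  0.501  0.018] rz 1.130 (deg ccw -67.8)
```

```bash
python3 -m pendant '[{"travel":[-0.2,0.1,0],"rot":[0,0,0.14],"fingers":-1},{"travel":[-0.4,0.2,0],"rot":[0,0,0.28],"fingers":-1},{"travel":[-0.6,0.3,0],"rot":[0,0,0.42],"fingers":-1},{"travel":[-0.8,0.4,0],"rot":[0,0,0.56],"fingers":-1},{"travel":[-0.9,0.5,0],"rot":[0,0,0.7],"fingers":-1},{"travel":[-0.9,0.5,0],"rot":[0,0,0.84],"fingers":-1},{"travel":[-0.9,0.5,0],"rot":[0,0,0.98],"fingers":-1},{"travel":[-0.9,0.5,0],"rot":[0,0,0.98],"fingers":-1},{"travel":[-0.9,0.5,0],"rot":[0,0,0.98],"fingers":-1}]' 40; python3 - <<'E'
from h import *
go(d2w(-87,-116,45),173.6)
E
```

```text
clock: 13.4
tcp_pos: [0.4534, -0.1737, 0.1181]
orientation: [-0.0, -0.024, 1.0, 0.0]
wrist_force: [-0.3, -0.5, -1.0]
finger_gap: 0.0267
grip_force: 39.8
t13.4 now [ 0.4534 -0.1737  0.1181] psi -177.2 d2 [-102.1 -144.3] j1 -0.53 j6 -0.58
  mm [-19.4  25.5  73.1] scaled [-0.162  0.213  0.609] rz 0.153 (deg ccw -9.2)
```

```bash
python3 -m pendant '[{"travel":[-0.16,0.213,0],"rot":[0,0,0.153],"fingers":-1},{"travel":[-0.16,0.213,0],"rot":[0,0,0.153],"fingers":-1},{"travel":[-0.16,0.213,0.2],"rot":[0,0,0.153],"fingers":-1},{"travel":[-0.16,0.213,0.4],"rot":[0,0,0.153],"fingers":-1},{"travel":[-0.16,0.213,0.4],"rot":[0,0,0.153],"fingers":-1}]' 40; python3 - <<'E'
from h import *
go(d2w(-87,-116,42),173.6)
E
```

```text
clock: 13.9
tcp_pos: [0.4691, -0.1465, 0.0676]
orientation: [-0.003, 0.056, 0.998, 0.001]
wrist_force: [-0.6, 0.6, -1.1]
finger_gap: 0.027
grip_force: 39.9
t13.9 now [ 0.4691 -0.1465  0.0676] psi 173.6 d2 [ -89.5 -115.5] j1 -0.47 j6 -0.35
  mm [-2.7 -0.5 25.5] scaled [-0.022 -0.005  0.213] rz -0.001 (deg ccw 0.0)
```

```bash
python3 -m pendant '[{"travel":[-0.02,0,0.1],"rot":[0,0,0],"fingers":-1},{"travel":[-0.02,0,0.18],"rot":[0,0,0],"fingers":-1},{"travel":[-0.02,0,0.21],"rot":[0,0,0],"fingers":-1},{"travel":[-0.02,0,0.21],"rot":[0,0,0],"fingers":-1},{"travel":[-0.02,0,0.21],"rot":[0,0,0],"fingers":0},{"travel":[-0.02,0,0.21],"rot":[0,0,0],"fingers":0},{"travel":[-0.02,0,0.21],"rot":[0,0,0],"fingers":0},{"travel":[-0.02,0,-0.1],"rot":[0,0,0],"fingers":0},{"travel":[-0.02,0,-0.4],"rot":[0,0,0],"fingers":0},{"travel":[-0.02,0,-0.4],"rot":[0,0,0],"fingers":0.2}]' 40; python3 - <<'E'
from h import *
go([.599,-.371,.1],43.9)
E
```

```text
clock: 14.9
tcp_pos: [0.4773, -0.1492, 0.1233]
orientation: [0.004, 0.057, 0.998, -0.002]
wrist_force: [0.8, -0.8, 0.3]
finger_gap: 0.0512
grip_force: 0.0
t14.9 now [ 0.4773 -0.1492  0.1233] psi 173.4 d2 [ -81.2 -117.3] j1 -0.46 j6 -0.35
  mm [-146.1 -206.3   25.2] scaled [-1.218 -1.719  0.21 ] rz -0.841 (deg ccw 50.5)
```

```bash
python3 -m pendant '[{"travel":[-0.3,-0.43,-0.1],"rot":[0,0,-0.14],"fingers":0.3},{"travel":[-0.61,-0.86,-0.1],"rot":[0,0,-0.28],"fingers":0.3},{"travel":[-0.61,-0.86,-0.1],"rot":[0,0,-0.42],"fingers":0.3},{"travel":[-0.61,-0.86,-0.1],"rot":[0,0,-0.56],"fingers":0.3},{"travel":[-0.61,-0.86,-0.1],"rot":[0,0,-0.7],"fingers":0.3},{"travel":[-0.61,-0.86,-0.1],"rot":[0,0,-0.84],"fingers":0.3},{"travel":[-0.61,-0.86,-0.1],"rot":[0,0,-0.84],"fingers":0.3}]'; python3 - <<'E'
from h import *
im,d=env.read_camera("side"); o=env.outline_of("side","motor0")
for x in o: 
    P=cloud("side",d)[x["mask"]]; P=P[P[:,2]>.02]; print(round(x["conf"],2),np.round(x["xy"]),np.round(np.median(P,0),3) if len(P) else '')
go([.599,-.371,.1],43.9)
E
```

```text
clock: 15.6
tcp_pos: [0.5347, -0.2586, 0.1298]
orientation: [-0.0, -0.373, 0.928, 0.0]
wrist_force: [-0.2, -0.6, -0.6]
finger_gap: 0.0552
grip_force: 0.0
0.94 [248. 331.] [0.439 0.357 0.026]
0.93 [304. 345.] [0.312 0.323 0.026]
0.7 [360. 206.] [ 0.593 -0.37   0.025]
0.6 [289. 301.] [0.452 0.22  0.026]
t15.7 now [ 0.5348 -0.2585  0.13  ] psi -136.4 d2 [ -11.8 -219.5] j1 -0.59 j6 -1.35
  mm [  31.1 -125.8   30. ] scaled [ 0.259 -1.048  0.25 ] rz -0.005 (deg ccw 0.3)
```

```bash
python3 -m pendant '[{"travel":[0.13,-0.5,0],"rot":[0,0,0],"fingers":0.4},{"travel":[0.26,-1,0.1],"rot":[0,0,0],"fingers":0.4},{"travel":[0.26,-1,0.25],"rot":[0,0,0],"fingers":0.4},{"travel":[0.26,-1,0.25],"rot":[0,0,0],"fingers":0.4},{"travel":[0.26,-1,0.25],"rot":[0,0,0],"fingers":0.4},{"travel":[0.26,-1,0.25],"rot":[0,0,0],"fingers":0.4}]'; python3 - <<'E'
from h import *
go([.599,-.371,.034],43.9)
E
```

```text
clock: 16.3
tcp_pos: [0.5952, -0.3659, 0.1008]
orientation: [-0.0, -0.373, 0.928, 0.0]
wrist_force: [0.0, -0.1, 0.3]
finger_gap: 0.0596
grip_force: 0.0
t16.3 now [ 0.5952 -0.3659  0.1008] psi -136.2 d2 [  60.2 -319.4] j1 -0.67 j6 -1.43
  mm [ 0.8 -6.4 66.8] scaled [ 0.007 -0.053  0.557] rz -0.002 (deg ccw 0.1)
```

```bash
python3 -m pendant '[{"travel":[0.007,-0.053,0.2],"rot":[0,0,0],"fingers":0.3},{"travel":[0.007,-0.053,0.4],"rot":[0,0,0],"fingers":0.3},{"travel":[0.007,-0.053,0.557],"rot":[0,0,0],"fingers":0.3},{"travel":[0.007,-0.053,0.557],"rot":[0,0,0],"fingers":0.1},{"travel":[0.007,-0.053,0.557],"rot":[0,0,0],"fingers":-1},{"travel":[0.007,-0.053,0.557],"rot":[0,0,0],"fingers":-1},{"travel":[0.007,-0.053,0.557],"rot":[0,0,0],"fingers":-1},{"travel":[0.007,-0.053,0.557],"rot":[0,0,0],"fingers":-1}]' 40
python3 -m pendant '[{"travel":[0,0,-0.25],"rot":[0,0,0],"fingers":-1},{"travel":[0,0,-0.5],"rot":[0,0,0],"fingers":-1},{"travel":[0,0,-0.75],"rot":[0,0,0],"fingers":-1},{"travel":[0,0,-0.85],"rot":[0,0,0],"fingers":-1},{"travel":[0,0,-0.85],"rot":[0,0,0],"fingers":-1}]' 40; python3 - <<'E'
from h import *
go(d2w(-87,-60,130),173.6)
E
```

```text
clock: 17.1
tcp_pos: [0.6003, -0.3724, 0.0356]
orientation: [0.001, -0.373, 0.928, -0.001]
wrist_force: [-0.4, 0.6, 5.4]
finger_gap: 0.0272
grip_force: 40.7
clock: 17.6
tcp_pos: [0.6004, -0.3729, 0.138]
orientation: [0.001, -0.373, 0.928, -0.002]
wrist_force: [-0.4, -0.2, -1.4]
finger_gap: 0.0268
grip_force: 40.0
t17.6 now [ 0.6004 -0.3729  0.138 ] psi -136.2 d2 [  66.2 -325.9] j1 -0.67 j6 -1.43
  mm [-106.3  287.9    6.7] scaled [-0.885  2.399  0.055] rz 0.837 (deg ccw -50.2)
```

```bash
python3 -m pendant '[{"travel":[-0.12,0.32,0],"rot":[0,0,0],"fingers":-1},{"travel":[-0.24,0.64,0],"rot":[0,0,0],"fingers":-1},{"travel":[-0.35,0.95,0],"rot":[0,0,0],"fingers":-1}]' 40 >/dev/null
python3 -m pendant '[{"travel":[-0.12,0.32,0],"rot":[0,0,0.14],"fingers":-1},{"travel":[-0.24,0.64,0],"rot":[0,0,0.28],"fingers":-1},{"travel":[-0.35,0.95,0],"rot":[0,0,0.42],"fingers":-1},{"travel":[-0.35,0.95,0],"rot":[0,0,0.56],"fingers":-1},{"travel":[-0.35,0.95,0],"rot":[0,0,0.7],"fingers":-1},{"travel":[-0.35,0.95,0],"rot":[0,0,0.837],"fingers":-1},{"travel":[-0.35,0.95,0],"rot":[0,0,0.837],"fingers":-1}]' 40; python3 - <<'E'
from h import *
go(d2w(-88,-60,42),173.6)
E
```

```text
clock: 18.6
tcp_pos: [0.5009, -0.1486, 0.1337]
orientation: [-0.001, 0.056, 0.998, 0.0]
wrist_force: [0.2, 0.3, -1.3]
finger_gap: 0.0266
grip_force: 40.0
t18.6 now [ 0.5009 -0.1486  0.1337] psi 173.6 d2 [ -57.7 -114. ] j1 -0.44 j6 -0.33
  mm [30.1 54.  91.8] scaled [0.251 0.45  0.765] rz -0.000 (deg ccw 0.0)
```

```bash
python3 -m pendant '[{"travel":[0.25,0.3,0],"rot":[0,0,0],"fingers":-1},{"travel":[0.25,0.45,0],"rot":[0,0,0],"fingers":-1},{"travel":[0.25,0.45,0.1],"rot":[0,0,0],"fingers":-1},{"travel":[0.25,0.45,0.35],"rot":[0,0,0],"fingers":-1},{"travel":[0.25,0.45,0.55],"rot":[0,0,0],"fingers":-1},{"travel":[0.25,0.45,0.55],"rot":[0,0,0],"fingers":-1},{"travel":[0.25,0.45,0.55],"rot":[0,0,0],"fingers":-1}]' 40; python3 - <<'E'
from h import *
go(d2w(-88,-60,42),173.6)
E
```

```text
clock: 19.3
tcp_pos: [0.4777, -0.0926, 0.0686]
orientation: [-0.001, 0.056, 0.998, 0.0]
wrist_force: [0.4, 0.5, 0.2]
finger_gap: 0.0267
grip_force: 40.0
t19.3 now [ 0.4777 -0.0926  0.0686] psi 173.6 d2 [-87. -61.] j1 -0.36 j6 -0.25
  mm [ 0.9  0.9 26.7] scaled [0.008 0.008 0.222] rz 0.001 (deg ccw -0.0)
```

```bash
python3 -m pendant '[{"travel":[0,0,0.1],"rot":[0,0,0],"fingers":-1},{"travel":[0,0,0.18],"rot":[0,0,0],"fingers":-1},{"travel":[0,0,0.22],"rot":[0,0,0],"fingers":-1},{"travel":[0,0,0.22],"rot":[0,0,0],"fingers":-1},{"travel":[0,0,0.22],"rot":[0,0,0],"fingers":-0.05},{"travel":[0,0,0.22],"rot":[0,0,0],"fingers":-0.05},{"travel":[0,0,0.22],"rot":[0,0,0],"fingers":-0.05},{"travel":[0,0,-0.1],"rot":[0,0,0],"fingers":-0.05},{"travel":[0,0,-0.4],"rot":[0,0,0],"fingers":0},{"travel":[0,0,-0.6],"rot":[0,0,0],"fingers":0.2}]' 40; python3 - <<'E'
from h import *
go([.441,.352,.15],28)
E
```

```text
clock: 20.3
tcp_pos: [0.4792, -0.0925, 0.1441]
orientation: [0.001, 0.056, 0.998, -0.0]
wrist_force: [0.6, -0.5, 0.5]
finger_gap: 0.0513
grip_force: 0.0
t20.3 now [ 0.4792 -0.0925  0.1441] psi 173.6 d2 [-85.6 -60.8] j1 -0.36 j6 -0.24
  mm [ 87.5 437.5  -6.5] scaled [ 0.729  3.646 -0.054] rz -0.573 (deg ccw 34.4)
```

```bash
python3 -m pendant '[{"travel":[0.06,0.35,0],"rot":[0,0,0],"fingers":0.4},{"travel":[0.12,0.7,0],"rot":[0,0,0],"fingers":0.4},{"travel":[0.2,1,0],"rot":[0,0,0],"fingers":0.4}]' 40 >/dev/null
python3 -m pendant '[{"travel":[0.07,0.35,0],"rot":[0,0,0],"fingers":0.4},{"travel":[0.14,0.7,0],"rot":[0,0,0],"fingers":0.4},{"travel":[0.2,1,0],"rot":[0,0,0],"fingers":0.4}]' 40 >/dev/null
python3 -m pendant '[{"travel":[0.07,0.35,0],"rot":[0,0,-0.14],"fingers":0.4},{"travel":[0.14,0.7,0],"rot":[0,0,-0.28],"fingers":0.4},{"travel":[0.2,1,0],"rot":[0,0,-0.42],"fingers":0.4},{"travel":[0.2,1,0],"rot":[0,0,-0.573],"fingers":0.4},{"travel":[0.2,1,0],"rot":[0,0,-0.573],"fingers":0.4},{"travel":[0.2,1,0],"rot":[0,0,-0.573],"fingers":0.4}]' 40; python3 - <<'E'
from h import *
im,d,o=motors(); [print(*x) for x in o]
cv2.imwrite("pics/t5.png",im); cv2.imwrite("pics/t5c.png",im[130:330,150:550])
cv2.imwrite("pics/t5c.png",cv2.resize(im[130:330,160:520],None,fx=2.2,fy=2.2,interpolation=cv2.INTER_CUBIC)); np.save("pics/t5.npy",d)
go([.441,.352,.1],28)
E
```

```text
clock: 21.5
tcp_pos: [0.4468, 0.2734, 0.1415]
orientation: [-0.0, -0.24, 0.971, -0.0]
wrist_force: [0.3, -0.0, -0.8]
finger_gap: 0.0596
grip_force: 0.0
0.93 [441. 311.] sat45 c [ 339. -223.] size [28. 84.] ax -31.0 z 0.026
0.92 [382. 256.] sat6 c [478. -91.] size [27. 80.] ax -3.4 z 0.03
0.92 [256. 268.] sat55 c [458. 214.] size [26. 74.] ax -40.1 z 0.026
0.7 [409. 260.] sat8 c [ 476. -147.] size [28. 82.] ax -6.7 z 0.029
t21.6 now [0.447  0.2729 0.1415] psi -152.2 d2 [-158.3  298.7] j1 0.39 j6 -0.09
  mm [-31.6  72.8  41.5] scaled [-0.263  0.607  0.346] rz -0.004 (deg ccw 0.2)
```

View pics/t5c.png

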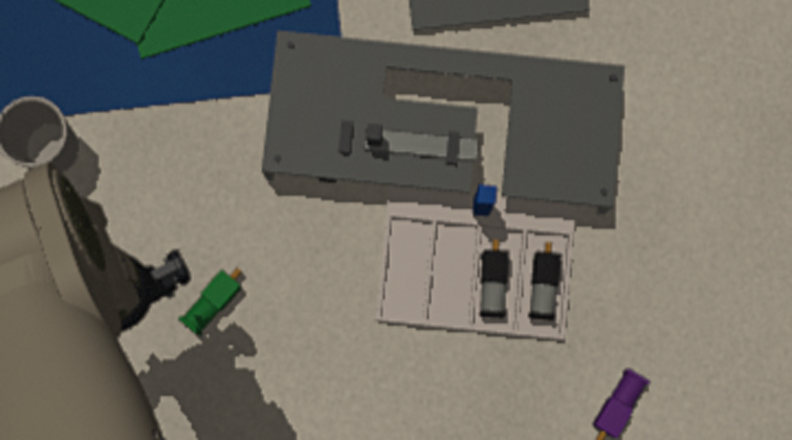

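Both motors lie flat in the two right-hand lanes, with shafts towards the dock at crop (495,280) and (545,285). Next is the left motor.

```bash
python3 -m pendant '[{"travel":[-0.26,0.607,0],"rot":[0,0,0],"fingers":0.4},{"travel":[-0.26,0.607,0.1],"rot":[0,0,0],"fingers":0.4},{"travel":[-0.26,0.607,0.34],"rot":[0,0,0],"fingers":0.4},{"travel":[-0.26,0.607,0.34],"rot":[0,0,0],"fingers":0.4},{"travel":[-0.26,0.607,0.34],"rot":[0,0,0],"fingers":0.4}]' 40; python3 - <<'E'
from h import *
im,d=env.read_camera("side"); o=env.outline_of("side","motor0")
for x in o: 
    P=cloud("side",d)[x["mask"]]; P=P[P[:,2]>.02]; print(round(x["conf"],2),np.round(x["xy"]),np.round(np.median(P,0),3) if len(P) else '')
cv2.imwrite("pics/s5.png",cv2.resize(im[260:400,150:350],None,fx=3,fy=3))
go([.441,.352,.034],28)
E
```

```text
clock: 22.1
tcp_pos: [0.4399, 0.3513, 0.1004]
orientation: [-0.001, -0.241, 0.971, -0.0]
wrist_force: [0.7, 0.0, 0.3]
finger_gap: 0.0596
grip_force: 0.0
0.95 [252. 333.] [0.437 0.356 0.026]
0.75 [303. 346.] [0.31  0.325 0.026]
0.7 [356. 244.] [ 0.47  -0.138  0.029]
0.61 [347. 246.] [ 0.472 -0.083  0.028]
0.6 [408. 246.] [ 0.333 -0.219  0.026]
0.52 [287. 303.] [0.452 0.22  0.026]
0.39 [298. 230.] [ 0.62  -0.038  0.057]
t22.2 now [0.4411 0.3519 0.1018] psi -152.1 d2 [-173.   376.7] j1 0.53 j6 0.05
  mm [ 0.2  0.1 67.8] scaled [0.001 0.001 0.565] rz -0.002 (deg ccw 0.1)
```

View pics/s5.png

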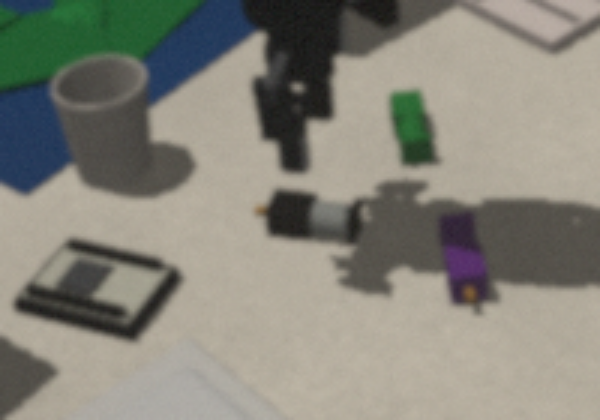

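The gripper is above the black/grey motor at (252,331) in the side image, and the board and cup are clear of it. I'll go down and grip.

```bash
python3 -m pendant '[{"travel":[0,0,0.2],"rot":[0,0,0],"fingers":0.3},{"travel":[0,0,0.4],"rot":[0,0,0],"fingers":0.3},{"travel":[0,0,0.56],"rot":[0,0,0],"fingers":0.3},{"travel":[0,0,0.56],"rot":[0,0,0],"fingers":0.1},{"travel":[0,0,0.56],"rot":[0,0,0],"fingers":-1},{"travel":[0,0,0.56],"rot":[0,0,0],"fingers":-1},{"travel":[0,0,0.56],"rot":[0,0,0],"fingers":-1},{"travel":[0,0,0.56],"rot":[0,0,0],"fingers":-1}]' 40
python3 -m pendant '[{"travel":[0,0,-0.25],"rot":[0,0,0],"fingers":-1},{"travel":[0,0,-0.5],"rot":[0,0,0],"fingers":-1},{"travel":[0,0,-0.75],"rot":[0,0,0],"fingers":-1},{"travel":[0,0,-0.85],"rot":[0,0,0],"fingers":-1},{"travel":[0,0,-0.85],"rot":[0,0,0],"fingers":-1}]' 40; python3 - <<'E'
from h import *
go(d2w(-88,36,130),173.6)
E
```

```text
clock: 23.0
tcp_pos: [0.4416, 0.353, 0.0352]
orientation: [0.002, -0.242, 0.97, 0.0]
wrist_force: [0.9, -1.0, 7.0]
finger_gap: 0.0265
grip_force: 40.2
clock: 23.5
tcp_pos: [0.4415, 0.3533, 0.1374]
orientation: [0.002, -0.242, 0.97, 0.001]
wrist_force: [-0.4, -0.5, -1.2]
finger_gap: 0.0268
grip_force: 39.8
t23.5 now [0.4415 0.3533 0.1374] psi -152.0 d2 [-172.8  378.1] j1 0.53 j6 0.04
  mm [ 123.3 -330.2    6.8] scaled [ 1.027 -2.752  0.057] rz 0.573 (deg ccw -34.4)
```

```bash
python3 -m pendant '[{"travel":[0.12,-0.32,0],"rot":[0,0,0],"fingers":-1},{"travel":[0.24,-0.64,0],"rot":[0,0,0],"fingers":-1},{"travel":[0.35,-0.95,0],"rot":[0,0,0],"fingers":-1}]' 40 >/dev/null
python3 -m pendant '[{"travel":[0.12,-0.32,0],"rot":[0,0,0],"fingers":-1},{"travel":[0.24,-0.64,0],"rot":[0,0,0.14],"fingers":-1},{"travel":[0.35,-0.95,0],"rot":[0,0,0.28],"fingers":-1},{"travel":[0.35,-0.95,0],"rot":[0,0,0.42],"fingers":-1},{"travel":[0.35,-0.95,0],"rot":[0,0,0.573],"fingers":-1},{"travel":[0.35,-0.95,0],"rot":[0,0,0.573],"fingers":-1}]' 40; python3 - <<'E'
from h import *
go(d2w(-88,36,42),173.6)
E
```

```text
clock: 24.4
tcp_pos: [0.472, 0.1111, 0.1336]
orientation: [-0.001, 0.057, 0.998, -0.0]
wrist_force: [0.1, -0.0, -1.4]
finger_gap: 0.0271
grip_force: 39.9
t24.4 now [0.472  0.1111 0.1336] psi 173.5 d2 [-115.5  140.8] j1 0.07 j6 0.18
  mm [ -28.  -104.7   91.6] scaled [-0.233 -0.873  0.764] rz -0.002 (deg ccw 0.1)
```

```bash
python3 -m pendant '[{"travel":[-0.1,-0.4,0],"rot":[0,0,0],"fingers":-1},{"travel":[-0.233,-0.8,0],"rot":[0,0,0],"fingers":-1},{"travel":[-0.233,-0.873,0],"rot":[0,0,0],"fingers":-1},{"travel":[-0.233,-0.873,0.1],"rot":[0,0,0],"fingers":-1},{"travel":[-0.233,-0.873,0.35],"rot":[0,0,0],"fingers":-1},{"travel":[-0.233,-0.873,0.55],"rot":[0,0,0],"fingers":-1},{"travel":[-0.233,-0.873,0.55],"rot":[0,0,0],"fingers":-1},{"travel":[-0.233,-0.873,0.55],"rot":[0,0,0],"fingers":-1}]' 40; python3 - <<'E'
from h import *
go(d2w(-88,36,41.5),173.6)
E
```

```text
clock: 25.2
tcp_pos: [0.4879, 0.0059, 0.0686]
orientation: [-0.001, 0.055, 0.999, 0.0]
wrist_force: [0.0, -0.1, -0.5]
finger_gap: 0.027
grip_force: 40.1
t25.2 now [0.4879 0.0059 0.0686] psi 173.7 d2 [-87.9  38. ] j1 -0.15 j6 -0.04
  mm [-0.  -2.  27.1] scaled [-0.    -0.017  0.225] rz 0.002 (deg ccw -0.1)
```

Then I'll release, lift, and move aside to see all the lanes.

```bash
python3 -m pendant '[{"travel":[0,-0.015,0.1],"rot":[0,0,0],"fingers":-1},{"travel":[0,-0.015,0.18],"rot":[0,0,0],"fingers":-1},{"travel":[0,-0.015,0.22],"rot":[0,0,0],"fingers":-1},{"travel":[0,-0.015,0.22],"rot":[0,0,0],"fingers":-1},{"travel":[0,-0.015,0.22],"rot":[0,0,0],"fingers":-0.05},{"travel":[0,-0.015,0.22],"rot":[0,0,0],"fingers":-0.05},{"travel":[0,-0.015,0.22],"rot":[0,0,0],"fingers":-0.05},{"travel":[0,-0.015,-0.2],"rot":[0,0,0],"fingers":-0.05},{"travel":[0,-0.015,-0.5],"rot":[0,0,0],"fingers":0},{"travel":[0,-0.015,-0.9],"rot":[0,0,0],"fingers":0.2}]' 40 >/dev/null
python3 -m pendant '[{"travel":[0,0.35,0],"rot":[0,0,0],"fingers":0.2},{"travel":[0,0.7,0],"rot":[0,0,0],"fingers":0.2},{"travel":[0,1,0],"rot":[0,0,0],"fingers":0.2}]' >/dev/null
python3 -m pendant '[{"travel":[0,0.35,0],"rot":[0,0,0],"fingers":0.2},{"travel":[0,0.7,0],"rot":[0,0,0],"fingers":0.2},{"travel":[0,1,0],"rot":[0,0,0],"fingers":0.2},{"travel":[0,1,0],"rot":[0,0,0],"fingers":0.2}]'; python3 - <<'E'
from h import *
im,d,o=motors()
for x in o: print(*x,"dock",np.round(w2d(np.array(x[4])/1000),1))
cv2.imwrite("pics/t6.png",im); W=cloud("top",d); D=w2d(W)
q=(W[...,2]>.09)&(W[...,2]<.112)&(abs(D[...,0])<25)&(abs(D[...,1]+40)<25); print("post",q.sum(),D[q].mean(0))
go(d2w(-8.5,-39,150),173.6)
E
```

```text
clock: 26.9
tcp_pos: [0.5161, 0.2452, 0.1776]
orientation: [0.001, 0.053, 0.999, 0.001]
wrist_force: [0.3, -0.2, -0.6]
finger_gap: 0.0513
grip_force: 0.0
0.93 [346. 253.] sat7 c [491.   3.] size [27. 79.] ax -7.8 z 0.03 dock [-84.5  35.5]
0.76 [256. 266.] sat34 c [458. 214.] size [27. 77.] ax -42.0 z 0.026 dock [-140.8  241.5]
0.72 [440. 317.] sat49 c [ 340. -224.] size [28. 76.] ax -33.2 z 0.027 dock [-209.2 -206.9]
0.67 [409. 259.] sat7 c [ 475. -146.] size [28. 80.] ax -7.2 z 0.03 dock [ -83.8 -114.4]
post 82 [ -8.74900288 -38.44622167]
t27.0 now [0.5155 0.2418 0.1774] psi 173.7 d2 [-86.8 275.6] j1 0.30 j6 0.41
  mm [ -77.7 -314.7   27.6] scaled [-0.648 -2.623  0.23 ] rz 0.002 (deg ccw -0.1)
```

View pics/t6.png

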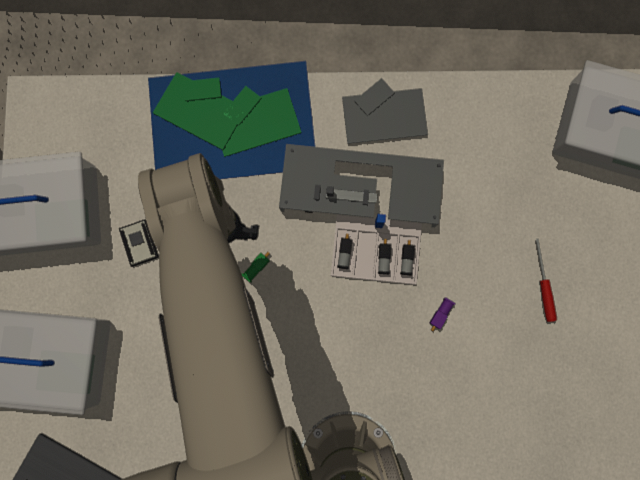

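All three black/grey motors lie in lanes, at (346,253), (385,257) and (408,258). No other black/grey motor shows anywhere, including in the parts hidden earlier. Now back to the post.

```bash
python3 -m pendant '[{"travel":[-0.1,-0.35,0],"rot":[0,0,0],"fingers":0.2},{"travel":[-0.2,-0.7,0],"rot":[0,0,0],"fingers":0.2},{"travel":[-0.22,-1,0],"rot":[0,0,0],"fingers":0.2}]' >/dev/null
python3 -m pendant '[{"travel":[-0.1,-0.35,0],"rot":[0,0,0],"fingers":0.2},{"travel":[-0.2,-0.7,0],"rot":[0,0,0],"fingers":0.2},{"travel":[-0.22,-1,0],"rot":[0,0,0],"fingers":0.2}]' >/dev/null
python3 -m pendant '[{"travel":[-0.1,-0.35,0],"rot":[0,0,0],"fingers":0.2},{"travel":[-0.2,-0.6,0],"rot":[0,0,0],"fingers":0.2},{"travel":[-0.2,-0.61,0.1],"rot":[0,0,0],"fingers":0.2},{"travel":[-0.2,-0.61,0.1],"rot":[0,0,0],"fingers":0.2},{"travel":[-0.2,-0.61,0.1],"rot":[0,0,0],"fingers":0.2}]'; python3 - <<'E'
from h import *
go(d2w(-8,-39,91),173.6)
E
```

```text
clock: 28.1
tcp_pos: [0.5558, -0.0784, 0.165]
orientation: [-0.001, 0.056, 0.998, 0.0]
wrist_force: [0.5, 0.6, 0.2]
finger_gap: 0.0513
grip_force: 0.0
t28.1 now [ 0.5558 -0.0784  0.165 ] psi 173.5 d2 [-11.  -38.2] j1 -0.28 j6 -0.17
  mm [-3.2 -0.8 74. ] scaled [-0.026 -0.007  0.617] rz -0.001 (deg ccw 0.1)
```

```bash
python3 -m pendant '[{"travel":[-0.026,-0.007,0.25],"rot":[0,0,0],"fingers":0.2},{"travel":[-0.026,-0.007,0.5],"rot":[0,0,0],"fingers":0.2},{"travel":[-0.026,-0.007,0.615],"rot":[0,0,0],"fingers":0.2},{"travel":[-0.026,-0.007,0.615],"rot":[0,0,0],"fingers":0},{"travel":[-0.026,-0.007,0.615],"rot":[0,0,0],"fingers":-1},{"travel":[-0.026,-0.007,0.615],"rot":[0,0,0],"fingers":-1},{"travel":[-0.026,-0.007,0.615],"rot":[0,0,0],"fingers":-1},{"travel":[-0.026,-0.007,0.615],"rot":[0,0,0],"fingers":-1}]' 60 
python3 -m pendant '[{"travel":[-0.05,0,0],"rot":[0,0,0],"fingers":-1},{"travel":[-0.12,-0.008,0],"rot":[0,0,0],"fingers":-1},{"travel":[-0.2,-0.008,0],"rot":[0,0,0],"fingers":-1},{"travel":[-0.28,-0.008,0],"rot":[0,0,0],"fingers":-1},{"travel":[-0.36,-0.008,0],"rot":[0,0,0],"fingers":-1},{"travel":[-0.44,-0.008,0],"rot":[0,0,0],"fingers":-1},{"travel":[-0.5,-0.008,0],"rot":[0,0,0],"fingers":-1},{"travel":[-0.5,-0.008,0],"rot":[0,0,0],"fingers":-1}]' 60; python3 - <<'E'
from h import *
go(d2w(110,-40,91),173.6)
E
```

```text
clock: 28.9
tcp_pos: [0.561, -0.0795, 0.0931]
orientation: [0.001, 0.056, 0.998, 0.0]
wrist_force: [-0.6, 3.0, 5.9]
finger_gap: 0.0196
grip_force: 60.0
clock: 29.7
tcp_pos: [0.6202, -0.0878, 0.0931]
orientation: [0.001, 0.056, 0.998, -0.0]
wrist_force: [-2.4, -0.4, 6.1]
finger_gap: 0.0191
grip_force: 61.2
t29.7 now [ 0.6202 -0.0878  0.0931] psi 173.6 d2 [ 54.  -40.3] j1 -0.27 j6 -0.16
  mm [-56.    0.3   2.2] scaled [-0.466  0.003  0.018] rz -0.000 (deg ccw 0.0)
```

```bash
python3 -m pendant '[{"travel":[-0.05,0,0],"rot":[0,0,0],"fingers":-1},{"travel":[-0.12,0,0],"rot":[0,0,0],"fingers":-1},{"travel":[-0.2,0,0],"rot":[0,0,0],"fingers":-1},{"travel":[-0.28,0,0],"rot":[0,0,0],"fingers":-1},{"travel":[-0.36,0,0],"rot":[0,0,0],"fingers":-1},{"travel":[-0.43,0,0],"rot":[0,0,0],"fingers":-1},{"travel":[-0.48,0,0],"rot":[0,0,0],"fingers":-1},{"travel":[-0.48,0,0],"rot":[0,0,0],"fingers":-1},{"travel":[-0.48,0,0],"rot":[0,0,0],"fingers":-1}]' 60; python3 - <<'E'
from h import *
go(d2w(112,20,91),173.6)
im,d=env.read_camera("side"); W=cloud("side",d); D=w2d(W)
q=(W[...,2]>.06)&(W[...,2]<.112)&(abs(D[...,0]-110)<25)&(abs(D[...,1]+40)<25)&(im[...,0].astype(int)>im[...,2]*1.6)&(im[...,0]>40); print("blue",q.sum(),np.median(D[q],0) if q.any() else '', np.median(W[q],0) if q.any() else '')
E
```

```text
clock: 30.6
tcp_pos: [0.6773, -0.0942, 0.0932]
orientation: [0.001, 0.056, 0.998, -0.0]
wrist_force: [-2.1, 0.0, 6.4]
finger_gap: 0.0192
grip_force: 61.3
t30.6 now [ 0.6773 -0.0942  0.0932] psi 173.6 d2 [111.5 -40.3] j1 -0.26 j6 -0.14
  mm [-0.4 60.3  2.1] scaled [-0.004  0.503  0.018] rz -0.000 (deg ccw 0.0)
blue 50 [ 98.36563346 -36.81473677] [ 0.66474611 -0.08938818  0.08056146]
```

```bash
python3 -m pendant '[{"travel":[0,0.05,0],"rot":[0,0,0],"fingers":-1},{"travel":[0,0.12,0],"rot":[0,0,0],"fingers":-1},{"travel":[0,0.19,0],"rot":[0,0,0],"fingers":-1},{"travel":[0,0.26,0],"rot":[0,0,0],"fingers":-1},{"travel":[0,0.33,0],"rot":[0,0,0],"fingers":-1},{"travel":[0,0.4,0],"rot":[0,0,0],"fingers":-1},{"travel":[0,0.45,0],"rot":[0,0,0],"fingers":-1},{"travel":[0,0.45,0],"rot":[0,0,0],"fingers":-1},{"travel":[0,0.45,0],"rot":[0,0,0],"fingers":-1}]' 60; python3 - <<'E'
from h import *
s=env.get_state(); print(s["wrist_force"],s["wrist_force"][:2]@Y)
go(d2w(112,20,91),173.6)
E
```

```text
clock: 31.55
tcp_pos: [0.6841, -0.0399, 0.0932]
orientation: [0.002, 0.056, 0.998, -0.0]
wrist_force: [0.5, 0.6, 5.6]
finger_gap: 0.0192
grip_force: 61.2
[0.53173823 0.58555016 5.64683711] 0.64125408546707
t31.6 now [ 0.6841 -0.0399  0.0932] psi 173.6 d2 [112.2  14.4] j1 -0.18 j6 -0.06
  mm [0.2 5.6 2.2] scaled [0.002 0.047 0.018] rz 0.000 (deg ccw -0.0)
```

```bash
python3 -m pendant '[{"travel":[0,0.008,0],"rot":[0,0,0],"fingers":-1},{"travel":[0,0.016,0],"rot":[0,0,0],"fingers":-1},{"travel":[0,0.024,0],"rot":[0,0,0],"fingers":-1},{"travel":[0,0.032,0],"rot":[0,0,0],"fingers":-1},{"travel":[0,0.04,0],"rot":[0,0,0],"fingers":-1},{"travel":[0,0.048,0],"rot":[0,0,0],"fingers":-1},{"travel":[0,0.056,0],"rot":[0,0,0],"fingers":-1},{"travel":[0,0.06,0],"rot":[0,0,0],"fingers":-1},{"travel":[0,0.06,0],"rot":[0,0,0],"fingers":-1}]' 60; python3 - <<'E'
from h import *
go(d2w(112,22,91),173.6)
E
```

```text
clock: 32.45
tcp_pos: [0.6848, -0.0342, 0.0932]
orientation: [0.001, 0.056, 0.998, -0.001]
wrist_force: [-0.6, -3.3, 6.0]
finger_gap: 0.0194
grip_force: 61.2
t32.5 now [ 0.6848 -0.0342  0.0932] psi 173.6 d2 [112.2  20.2] j1 -0.17 j6 -0.05
  mm [0.2 1.9 2.2] scaled [0.002 0.015 0.018] rz -0.001 (deg ccw 0.0)
```

```bash
python3 -m pendant '[{"travel":[0,0.008,0],"rot":[0,0,0],"fingers":-1},{"travel":[0,0.016,0],"rot":[0,0,0],"fingers":-1},{"travel":[0,0.016,0],"rot":[0,0,0],"fingers":-1}]' 60; python3 -m pendant '[{"travel":[0,0.008,0],"rot":[0,0,0],"fingers":-1},{"travel":[0,0.016,0],"rot":[0,0,0],"fingers":-1},{"travel":[0,0.016,0],"rot":[0,0,0],"fingers":-1}]' 60; python3 - <<'E'
from h import *
go(d2w(112,22,91),173.6)
E
```

```text
clock: 32.75
tcp_pos: [0.6849, -0.0332, 0.0932]
orientation: [0.001, 0.057, 0.998, -0.002]
wrist_force: [0.1, -7.5, 6.3]
finger_gap: 0.0189
grip_force: 61.1
clock: 33.05
tcp_pos: [0.6853, -0.0328, 0.0935]
orientation: [0.002, 0.057, 0.998, -0.003]
wrist_force: [-0.9, -12.2, 6.7]
finger_gap: 0.0192
grip_force: 61.4
t33.0 now [ 0.6853 -0.0328  0.0935] psi 173.5 d2 [112.6  21.6] j1 -0.16 j6 -0.05
  mm [0.6 0.4 2.5] scaled [0.005 0.003 0.021] rz -0.002 (deg ccw 0.1)
```

```bash
python3 -m pendant '[{"travel":[0,-0.01,0],"rot":[0,0,0],"fingers":-1},{"travel":[0,-0.015,0],"rot":[0,0,0],"fingers":-1},{"travel":[0,-0.015,0],"rot":[0,0,0],"fingers":-1},{"travel":[0,-0.015,0],"rot":[0,0,0],"fingers":0.2},{"travel":[0,-0.015,0],"rot":[0,0,0],"fingers":0.2},{"travel":[0,-0.015,0],"rot":[0,0,0],"fingers":0.2},{"travel":[0,-0.015,-0.25],"rot":[0,0,0],"fingers":0.2},{"travel":[0,-0.015,-0.5],"rot":[0,0,0],"fingers":0.2},{"travel":[0,-0.015,-0.65],"rot":[0,0,0],"fingers":0.2},{"travel":[0,-0.015,-0.65],"rot":[0,0,0],"fingers":0.2}]' 60; python3 - <<'E'
from h import *
go(d2w(45,85,150),173.6)
E
```

```text
clock: 34.05
tcp_pos: [0.6857, -0.0308, 0.173]
orientation: [0.003, 0.056, 0.998, -0.0]
wrist_force: [-0.0, 0.1, 0.7]
finger_gap: 0.0512
grip_force: 0.0
t34.0 now [ 0.6857 -0.0308  0.173 ] psi 173.6 d2 [112.7  23.6] j1 -0.16 j6 -0.05
  mm [67.8 61.4 22.6] scaled [0.565 0.512 0.188] rz 0.000 (deg ccw -0.0)
```

```bash
python3 -m pendant '[{"travel":[0.28,0.25,0],"rot":[0,0,0],"fingers":0.2},{"travel":[0.565,0.505,0],"rot":[0,0,0],"fingers":0.2},{"travel":[0.565,0.505,0],"rot":[0,0,0],"fingers":0.2},{"travel":[0.565,0.505,0],"rot":[0,0,0],"fingers":0.2},{"travel":[0.565,0.505,0],"rot":[0,0,0],"fingers":0.2}]' 40; python3 - <<'E'
from h import *
go(d2w(45,84,93),173.6)
E
```

```text
clock: 34.55
tcp_pos: [0.6238, 0.0366, 0.1691]
orientation: [0.0, 0.056, 0.998, -0.0]
wrist_force: [-0.1, 0.5, -0.3]
finger_gap: 0.0513
grip_force: 0.0
t34.5 now [0.6238 0.0366 0.1691] psi 173.6 d2 [43.7 83.7] j1 -0.07 j6 0.04
  mm [-1.3  0.4 76.1] scaled [-0.011  0.003  0.634] rz -0.000 (deg ccw 0.0)
```

```bash
python3 -m pendant '[{"travel":[0,0,0.25],"rot":[0,0,0],"fingers":0.2},{"travel":[0,0,0.5],"rot":[0,0,0],"fingers":0.2},{"travel":[0,0,0.62],"rot":[0,0,0],"fingers":0.2},{"travel":[0,0,0.62],"rot":[0,0,0],"fingers":0},{"travel":[0,0,0.62],"rot":[0,0,0],"fingers":-1},{"travel":[0,0,0.62],"rot":[0,0,0],"fingers":-1},{"travel":[0,0,0.62],"rot":[0,0,0],"fingers":-1},{"travel":[0,0,0.62],"rot":[0,0,0],"fingers":-1}]' 40
python3 -m pendant '[{"travel":[0,-0.06,0],"rot":[0,0,0],"fingers":-1},{"travel":[0,-0.14,0],"rot":[0,0,0],"fingers":-1},{"travel":[0,-0.22,0],"rot":[0,0,0],"fingers":-1},{"travel":[0,-0.3,0],"rot":[0,0,0],"fingers":-1},{"travel":[0,-0.36,0],"rot":[0,0,0],"fingers":-1},{"travel":[0,-0.4,0],"rot":[0,0,0],"fingers":-1},{"travel":[0,-0.415,0],"rot":[0,0,0],"fingers":-1},{"travel":[0,-0.415,0],"rot":[0,0,0],"fingers":-1}]' 40; python3 - <<'E'
from h import *
go(d2w(45,34.5,93),173.6)
E
```

```text
clock: 35.35
tcp_pos: [0.6246, 0.0362, 0.0965]
orientation: [0.002, 0.056, 0.998, -0.0]
wrist_force: [3.0, -1.3, 0.1]
finger_gap: 0.0147
grip_force: 42.1
clock: 36.15
tcp_pos: [0.619, -0.0124, 0.0964]
orientation: [0.002, 0.056, 0.998, 0.001]
wrist_force: [4.7, 6.4, 5.6]
finger_gap: 0.0154
grip_force: 42.9
t36.1 now [ 0.619  -0.0124  0.0964] psi 173.6 d2 [44.4 34.5] j1 -0.15 j6 -0.04
  mm [-0.5 -0.   3.4] scaled [-0.005 -0.     0.029] rz -0.000 (deg ccw 0.0)
```

```bash
python3 -m pendant '[{"travel":[0,0.01,0],"rot":[0,0,0],"fingers":0.2},{"travel":[0,0.01,0],"rot":[0,0,0],"fingers":0.2},{"travel":[0,0.01,0],"rot":[0,0,0],"fingers":0.2},{"travel":[0,0.01,-0.25],"rot":[0,0,0],"fingers":0.2},{"travel":[0,0.01,-0.5],"rot":[0,0,0],"fingers":0.2},{"travel":[0,0.01,-0.9],"rot":[0,0,0],"fingers":0.2},{"travel":[0,0.01,-0.9],"rot":[0,0,0],"fingers":0.2}]' >/dev/null
python3 -m pendant '[{"travel":[0.3,0.35,0],"rot":[0,0,0],"fingers":0.2},{"travel":[0.5,0.7,0],"rot":[0,0,0],"fingers":0.2},{"travel":[0.7,1,0],"rot":[0,0,0],"fingers":0.2}]' >/dev/null
python3 -m pendant '[{"travel":[0.2,0.35,0],"rot":[0,0,0],"fingers":0.2},{"travel":[0.3,0.7,0],"rot":[0,0,0],"fingers":0.2},{"travel":[0.4,1,0],"rot":[0,0,0],"fingers":0.2},{"travel":[0.4,1,0],"rot":[0,0,0],"fingers":0.2}]'; python3 - <<'E'
from h import *
im,d,o=motors()
for x in o: print(*x,"dock",np.round(w2d(np.array(x[4])/1000),1))
W=cloud("top",d); D=w2d(W)
q=(W[...,2]>.092)&(W[...,2]<.112)&(abs(D[...,0]-108)<25)&(abs(D[...,1]-25)<30); print("post",q.sum(),D[q].mean(0))
q=(W[...,2]>.092)&(W[...,2]<.112)&(abs(D[...,0]-45)<15)&(abs(D[...,1]-45)<30); print("knob",q.sum(),D[q].mean(0))
cv2.imwrite("pics/t7.png",im); cv2.imwrite("pics/t7c.png",cv2.resize(im[130:260,260:480],None,fx=3.6,fy=3.6,interpolation=cv2.INTER_CUBIC))
E
```

```text
clock: 37.55
tcp_pos: [0.5116, 0.2452, 0.2025]
orientation: [-0.001, 0.053, 0.999, 0.0]
wrist_force: [0.2, -0.2, 1.0]
finger_gap: 0.0514
grip_force: 0.0
0.96 [258. 266.] sat38 c [459. 214.] size [29. 79.] ax -43.1 z 0.026 dock [-139.8  241.6]
0.8 [438. 315.] sat46 c [ 341. -223.] size [28. 80.] ax -29.6 z 0.026 dock [-208.3 -205.8]
0.69 [385. 220.] sat5 c [574. -96.] size [24. 58.] ax -3.5 z 0.029 dock [  9.  -53.6]
post 84 [109.29373998  21.600861  ]
knob 52 [44.15939591 34.96782916]
```

View pics/t7c.png

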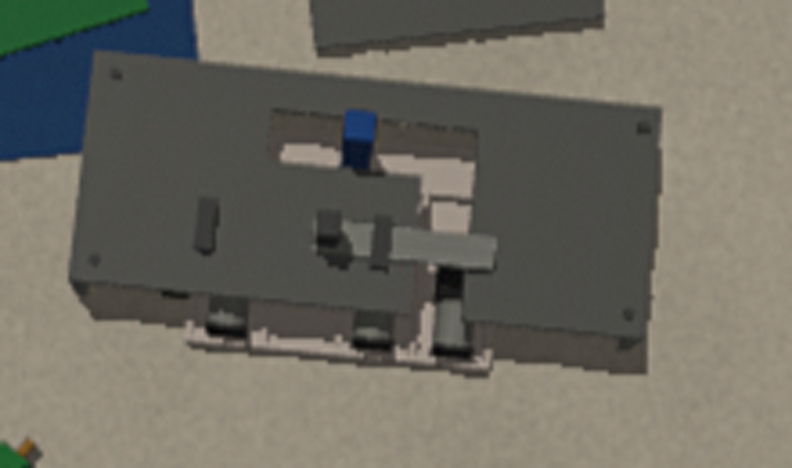

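Post at dock y ≈ 21.6, against the stop (reaction rose to about 12 N). The bolt tongue crosses the slot and the knob is back at y ≈ 35. The caddy is square under the deck with three motors in its lanes, and nothing else has moved.

```bash
python3 -c "
from workcell import env
print(env.hand_in())"
```

```text
the job is handed in; nothing more can be done
None
```

The job is handed in: all three motors lie flat in caddy lanes, the caddy is back under the deck against the stop (about 12 N at contact), the bolt is shut, the gripper is clear, and the cup, screwdriver and board look unmoved; the hand-in returned no verdict.

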